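# Wind a meter under the inspection light

## Robot

A 6-joint arm with a two-finger parallel gripper is mounted at the origin on the work surface. World frame = base frame: x ahead of the robot, y to its left, z up, the work surface at z = 0. Lengths are in m, angles in rad, forces in N, time in s.
With the tool pointing down it reaches from about 0.225 to 0.875 m from the base axis. Payload 3.4 kg.
Tool frame: the origin (TCP) lies between the finger pads; the fingertips stand 25 mm ahead of it and the grasp point (between the pads) lies 6 mm ahead of it (manip.tips_ahead is the distance from the TCP to the fingertips, in m); z points along the fingers, x is the direction in which the jaws open and shut, and the axes are right-handed (so a half turn about z gives the same grasp; the last joint's range is limited). The gripper opens to 85 mm and grips with 20 to 120 N. Pads are 22 mm wide; open, the fingers measure 114 mm over their backs; the gripper's body (76 mm by 85 mm) begins 54 mm behind the grasp point. The pads swing forward as they close: fully open they stand 13 mm farther back than shut.
Start: joints at [1.024, 0.276, 1.505, -0, 1.361, -0.121], TCP at [0.238, 0.524, 0.256] pointing down, gripper open.
Joint ranges: [-2.89, 2.89], [-0.75, 2.08], [0.22, 2.7], [-1.18, 4.32], [0.11, 2.71], [-2.7, 2.7]. Speed limits (rad/s): [2.57, 2.57, 3.14, 3.14, 3.14, 3.14].

## Interface

Orientations are given as a unit quaternion [w, x, y, z].
In Python, from rig import manip gives the robot as it stands. The module is installed in compiled form; this text tells all that it offers.
- The arm moves only by the tool send_rows, never from a script. Its argument "plan" is a list of rows, each an object with "linear": the shift along the tool's x, y, z in m, a list of three; "delta_rot": the turn, a rotation vector about the tool's x, y, z in degrees, a list of three; "fingers": the finger opening in m, from 0 to 0.0854. A call has 1 to 12 rows; each row shifts and turns the pose as measured when the row begins, along the tool's axes as they then stand; what a row does not reach is not made up. A row lasts 1/12 s, in which the tool goes at most 41.7 mm and 7.16 degrees, less where a joint would pass 70% of its speed; a pose out of reach is approached as far as the arm can. A call with a gripper value outside its range is refused whole. The fingers move at their own pace and stop on an object; "force" is the grip in N (left out, the last holds). Time passes only in rows, so rows that do not move let the fingers close. It gives the time, the measured TCP pose, the force and the opening at its end, in the units of the state.
- manip.get_state(): the state, without advancing time (a new reading comes with each control period).
- manip.get_image(name): name is "scene" or "top" or "wrist"; returns the picture (400x640x3 uint8, red, green, blue); there is no depth.
- manip.camera_info(name): a dict with "K" (3x3 intrinsics, pixels), "rvec" (rotation vector, rad) and "tvec" (3), from world to camera coordinates, as OpenCV has them. Camera axes: x right, y down, z forward; pixel columns grow to the right and rows downward; lengths in m; the calibration is good to about 2 mm. A picture is of the moment at which its call begins: read the wrist's pose just before it. camera_info takes no time and is no camera call; for the wrist camera it gives the pose at the moment of the call.
- manip.sign_off(): hands the job in, once; it reports no verdict.
Trained networks look in the newest picture that a camera, given by its name, has taken for a name from the list of things; names that differ only in an ending like _2 or _b are one class to them, and where a whole thing is asked for, a point or a joint stands for the part that bears it (a point fixed in the world has none). Each returns a list of dicts, best first, with "p" (0 to 1); they miss things now and then, are a little off and sometimes report something else, mostly with a low value. They report only what shows in the picture. A call takes as long as a camera call. They do not tell look-alikes from the thing itself.
- manip.find_in(thing, camera): "extent" ([left, top, right, bottom] in pixels, round what is visible of it).
- manip.masks_of(thing, camera): "pixels" (400x640 bool, what is visible of it) and "extent" ([left, top, right, bottom] in pixels, round what is visible of it).
The state is a dict: "clock": time; "qpos": joint angles; "qd": joint speeds; "effort": joint torques, N m; "position": TCP position; "ee_rot": TCP orientation; "contact_force": force on the tool from outside, world axes, zero at the start; "moment": the same for the moment, N m; "width": finger opening in m.
Only numpy, scipy, OpenCV 4.12 (cv2) and the standard library are available. Lean on these libraries where they do the work, as an engineer would, in place of code of your own. Each camera call takes 0.05 s, during which the arm holds its last target. There are 200 camera calls.

## Task

Lay the white energy meter (the one with a small display), display up, flat inside the carriage's tray while the carriage is still at its loading end beside the handwheel, and let go of it. Then wind the handwheel clockwise, regripping as often as needed, until the meter is centred under the ring light. Move the carriage only with the wheel: once it is on its way do not touch it or the meter, and leave the other things on the bench where they are.

Things in the scene. Friction and masses are not known exactly. Their poses are not given: they have to be found in the camera images.
- meter: White plastic energy meter, a rounded block 110 (x) x 56 (y) x 32 (z) mm, with a dark display on a grey frame and three round grey keys on its top face. Origin: centre of its underside; x along its length, z out of the display face. It lies display up on the bench in front of the slide, in one row with two other white blocks of similar size, in any order.
- tray (a point): Centre of the floor of the bright aluminium tray on the carriage, 39 mm above the bench. Inside 120 mm long (its y, along the slide, pointing to the wheel) x 68 mm wide (x); end walls and corner pieces 14 mm high, 6 mm thick; the long sides are open over their middle 76 mm, for the fingers. Floor plate 84 x 136 mm. The meter lies in it lengthwise, either way round.
- carriage (a joint): Travel of the carriage along the slide, m, 0 at the loading end by the handwheel (at the start it is 0 to 0.014), growing towards the ring light (the tray's -y), at most 0.245. Geared to the wheel: 0.045 m per rad of wheel.
- wheel (a joint): Angle of the handwheel, rad, grows clockwise seen from above, 0 to 5.4. It turns stiffly (about 5 N at the rim) and stays where it is left; the carriage cannot be moved without it.
- hub (a point): Centre of the level steel handwheel, on its upright axis at rim mid-height, 102 mm above the bench. Rim centre-line radius 70 mm, rim bar 16 mm thick; hub 32 mm across, top 14 mm above this point; three level spokes 12 mm thick at 0, 120, 240 degrees from this point's x axis, which turns with the wheel. Gearbox below is 52 mm high, with a 48 mm wide collar to 62 mm.
- ring (a point): Centre of the white ring light, over the slide's middle line, 240 mm above the bench; 98 mm inside, 134 mm outside diameter, on a post beyond the slide. Its y runs along the slide, as the tray's. It stands 155 to 205 mm (in -y) from the tray's position at joint carriage = 0.
- adapter: plain white power adapter brick, 105 x 48 x 30 mm, with a short black lead outlet on its +x end and no display; bystander. Origin: centre of its underside, x along its length.
- socket_block: white double socket block, 112 x 54 x 34 mm, two round grey sockets on top; bystander. Origin: centre of its underside, x along its length.
- router: white router, 130 x 190 x 32 mm with two upright black aerials to 155 mm high; bystander, on the left side. Origin: centre of its underside.
- screwdriver: screwdriver lying on the left of the bench; bystander.
- pliers_wrench: open-ended wrench lying on the right of the bench; bystander.
- screw_jar: closed round jar, 70 mm across, 90 mm high, on the left; bystander. Origin: centre of its underside.
- plug_cup: grey open cup, 84 mm across, 100 mm high, on the right; bystander. Origin: centre of its underside.
There are look-alikes about, which are no part of the job. What is shaped like the meter but orange or yellow is not meant.

How it is judged:
By the outcome, as a careful person would: the job done as asked, in the order asked, and still so for the second after the job is handed in, with the robot touching nothing.
It also fails if it takes over 72 s, if anything falls off the work surface, if the arm or the gripper's body presses on something with over 40 N, if the wrist force passes 120 N, or if a joint passes its speed limit or range.

## Working session

There is one attempt and no reset: what is moved stays moved. The work goes in short steps, Python scripts to look and compute and a tool call to move; the robot and the scene stay as the last step left them, time stands still between calls to the robot, and variables do not carry over. Pictures are saved under pics/ and viewed, about 8 in all and at most 12, crops included, and the job is handed in when it is done.

Besides the shell and the picture viewer there is one more tool, called after "Request:" by a JSON object that holds its "name" and its "arguments". send_rows: Moves the arm, as the interface text tells. Its arguments: {"type":"object","properties":{"plan":{"type":"array","items":{"type":"object","properties":{"linear":{"type":"array","items":{"type":"number"}},"delta_rot":{"type":"array","items":{"type":"number"}},"fingers":{"type":"number"}}}},"force":{"type":"number"}},"required":["plan"]}

```bash
mkdir -p pics; cat > h.py <<'E'
import numpy as np, cv2
from rig import manip
from scipy.spatial.transform import Rotation as R
def cam(n):
    c=manip.camera_info(n); return np.array(c['K']),np.array(c['rvec'],float),np.array(c['tvec'],float)
def proj(n,P,c=None):
    K,r,t=c or cam(n); return cv2.projectPoints(np.array(P,float).reshape(-1,3),r,t,K,None)[0].reshape(-1,2)
def back(n,uv,z,c=None):
    K,r,t=c or cam(n); Rm=cv2.Rodrigues(r)[0]; C=-Rm.T@t.ravel()
    uv=np.array(uv,float).reshape(-1,2); d=np.c_[uv,np.ones(len(uv))]@np.linalg.inv(K).T@Rm
    return C+d*((z-C[2])/d[:,2])[:,None]
def save(n,f):
    im=manip.get_image(n); cv2.imwrite('pics/'+f,im[:,:,::-1]); return im
E
python3 - <<'E'
from h import *
s=manip.get_state(); print(s['clock'],s['position'],s['ee_rot'],s['width'],manip.tips_ahead)
for n in('top','scene'):
    save(n,n+'1.png')
    K,r,t=cam(n); print(n,K[0,0],-cv2.Rodrigues(r)[0].T@t.ravel())
    for th in('meter','tray','hub','ring','adapter','socket_block','wheel','carriage','plug_cup','screw_jar','router'):
        d=manip.find_in(th,n)[:3]
        print(th,[(round(x['p'],2),np.round(x['extent']).tolist(),np.round(back(n,[(x['extent'][0]+x['extent'][2])/2,(x['extent'][1]+x['extent'][3])/2],.03)[0,:2],3)) for x in d])
E
```

```text
0.0 [0.23725803 0.5232268  0.25541531] [ 4.27041785e-04  8.40538905e-01  5.41750382e-01 -8.31089067e-04] 0.08514039107945294 0.025
top 435.203222551986 [ 0.35408584 -0.03332789  1.50356685]
meter [(0.93, [305.0, 175.0, 326.0, 211.0], array([0.442, 0.009])), (0.83, [271.0, 211.0, 292.0, 247.0], array([0.317, 0.12 ])), (0.69, [402.0, 128.0, 441.0, 167.0], array([ 0.604, -0.35 ]))]
tray [(0.66, [178.0, 102.0, 204.0, 132.0], array([0.695, 0.441])), (0.56, [286.0, 124.0, 323.0, 153.0], array([0.627, 0.049])), (0.36, [225.0, 211.0, 255.0, 229.0], array([0.346, 0.262]))]
hub [(0.61, [228.0, 128.0, 279.0, 174.0], array([0.581, 0.223]))]
ring [(0.63, [339.0, 78.0, 385.0, 147.0], array([ 0.722, -0.145]))]
adapter [(0.86, [392.0, 190.0, 411.0, 225.0], array([ 0.399, -0.284]))]
socket_block [(0.9, [347.0, 178.0, 365.0, 215.0], array([ 0.434, -0.13 ])), (0.57, [307.0, 180.0, 329.0, 211.0], array([ 0.433, -0.001])), (0.21, [201.0, 211.0, 254.0, 241.0], array([0.323, 0.304]))]
wheel [(0.89, [229.0, 130.0, 273.0, 174.0], array([0.579, 0.232]))]
carriage [(0.66, [286.0, 126.0, 328.0, 150.0], array([0
[... 1038 characters left out ...]
y([ 0.43 , -0.259]))]
socket_block [(0.58, [279.0, 215.0, 303.0, 248.0], array([ 0.444, -0.129])), (0.41, [231.0, 203.0, 292.0, 331.0], array([ 0.61 , -0.165]))]
wheel [(0.87, [366.0, 245.0, 424.0, 294.0], array([0.511, 0.22 ])), (0.43, [243.0, 212.0, 264.0, 230.0], array([ 0.431, -0.266]))]
carriage [(0.98, [304.0, 267.0, 360.0, 307.0], array([0.622, 0.053])), (0.73, [171.0, 244.0, 231.0, 274.0], array([ 0.63 , -0.353]))]
plug_cup [(0.6, [174.0, 190.0, 202.0, 224.0], array([ 0.43 , -0.515]))]
screw_jar [(0.81, [453.0, 320.0, 491.0, 361.0], array([0.685, 0.431])), (0.33, [367.0, 247.0, 422.0, 292.0], array([0.512, 0.218]))]
router [(0.63, [425.0, 253.0, 511.0, 301.0], array([0.481, 0.429]))]
```

View pics/top1.png

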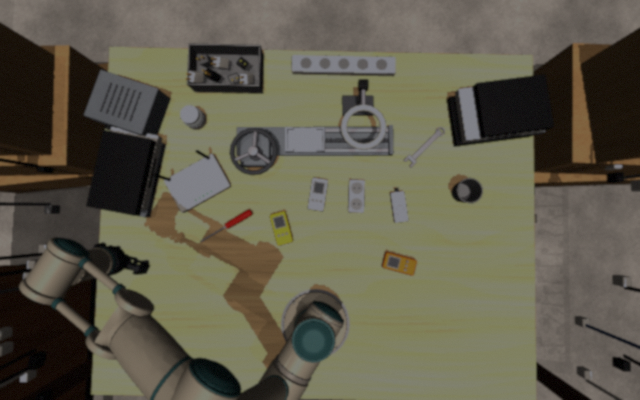

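View pics/scene1.png

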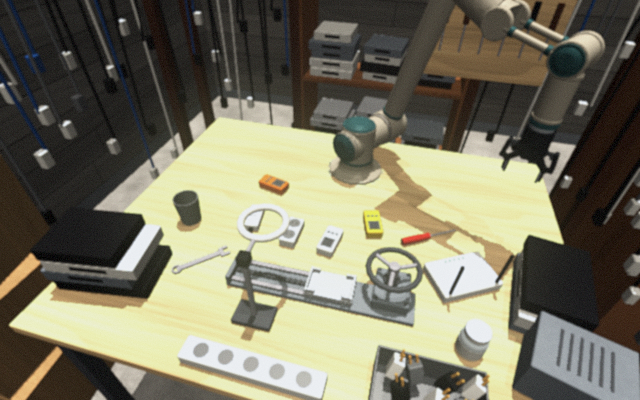

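The row of white blocks is socket (356,195), meter (318,193) and adapter (399,205) in the top view. The tray is at (305,139), the wheel at (254,150) and the ring at (362,127). Next I move over the meter and slide for a wrist view.

Request:
{"name": "send_rows", "arguments": {"plan": [{"linear":[-0.026,0.0295,-0.0115],"fingers":0.085},{"linear":[-0.026,0.0295,-0.0115],"fingers":0.085},{"linear":[-0.026,0.0295,-0.0115],"fingers":0.085},{"linear":[-0.026,0.0295,-0.0115],"fingers":0.085},{"linear":[-0.026,0.0295,-0.0115],"fingers":0.085},{"linear":[-0.026,0.0295,-0.0115],"fingers":0.085},{"linear":[-0.026,0.0295,-0.0115],"fingers":0.085},{"linear":[-0.026,0.0295,-0.0115],"fingers":0.085},{"linear":[-0.026,0.0295,-0.0115],"fingers":0.085},{"linear":[-0.026,0.0295,-0.0115],"fingers":0.085},{"linear":[-0.026,0.0295,-0.0115],"delta_rot":[0,0,-7],"fingers":0.085},{"linear":[-0.026,0.0295,-0.0115],"delta_rot":[0,0,-7],"fingers":0.085}]}}

```text
$.plan[0]: bad value
```

```bash
python3 - <<'E'
from h import *
s=manip.get_state(); print(s['clock'],s['position'],R.from_quat(np.roll(s['ee_rot'],-1)).as_matrix().round(3).tolist(),s['qpos'].round(3) if hasattr(s['qpos'],'round') else s['qpos'])
c=cam('wrist');print(c[0],-cv2.Rodrigues(c[1])[0].T@c[2].ravel(),cv2.Rodrigues(c[1])[0].round(2).tolist())
save('wrist','w1.png')
def pose(th,n,z):
    for d in manip.masks_of(th,n)[:2]:
        m=d['pixels'].astype(np.uint8); cs=cv2.findContours(m,0,2)[0]; k=max(cs,key=cv2.contourArea).reshape(-1,2)
        P=back(n,k,z)[:,:2].astype(np.float32); r=cv2.minAreaRect(P*1000)
        print(n,th,round(d['p'],2),d['extent'],np.round(r[0],1),np.round(r[1],1),round(r[2],1))
for n in('wrist','top'):
    for th,z in(('meter',.032),('tray',.05),('wheel',.11),('ring',.24)): pose(th,n,z)
E
```

```text
1.2 [0.23752116 0.52366596 0.25633042] [[0.413, 0.911, 0.0], [0.911, -0.413, 0.0], [0.0, 0.0, -1.0]] [ 1.024  0.276  1.505 -0.     1.361 -0.121]
[[351.67372719   0.         322.51321012]
 [  0.         351.67372719 204.48960153]
 [  0.           0.           1.        ]] [0.16794107 0.55483688 0.37483435] [[0.41, 0.91, 0.0], [0.87, -0.39, 0.3], [0.27, -0.12, -0.95]]
wrist meter 0.93 [0.0, 320.1, 63.0, 371.8] [279.3 127.4] [37.3 87.3] 15.1
top meter 0.96 [307.5, 179.7, 328.5, 211.0] [439.1   1.7] [ 58.3 114.3] 85.0
top meter 0.88 [385.5, 253.5, 420.7, 274.9] [ 212.1 -275.6] [113.2  58.5] 77.9
top tray 0.61 [288.4, 124.9, 322.9, 154.1] [620.2  48.7] [ 89.6 133.7] 3.1
top wheel 0.77 [228.6, 126.7, 272.7, 175.2] [570.4 212.4] [146.4 151.6] 1.2
top ring 0.6 [339.6, 77.8, 386.1, 150.2] [ 665.4 -132.1] [208.8 129.3] 1.0
```

View pics/w1.png

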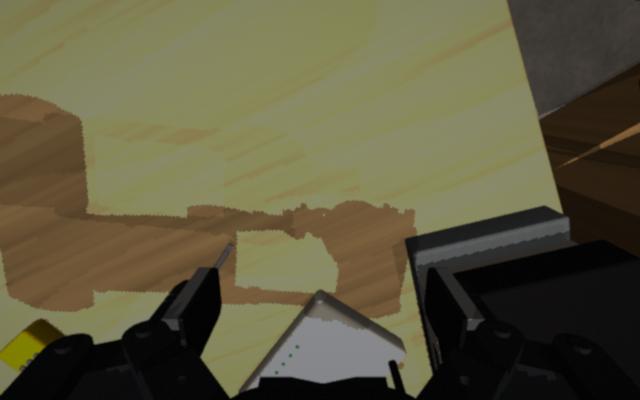

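The wrist picture shows only bare bench and the router edge, because the move was refused: a row needs every field. I'll resend it.

Request:
{"name": "send_rows", "arguments": {"plan": [{"linear":[-0.026,0.0295,-0.0115],"delta_rot":[0,0,0],"fingers":0.085},{"linear":[-0.026,0.0295,-0.0115],"delta_rot":[0,0,0],"fingers":0.085},{"linear":[-0.026,0.0295,-0.0115],"delta_rot":[0,0,0],"fingers":0.085},{"linear":[-0.026,0.0295,-0.0115],"delta_rot":[0,0,0],"fingers":0.085},{"linear":[-0.026,0.0295,-0.0115],"delta_rot":[0,0,0],"fingers":0.085},{"linear":[-0.026,0.0295,-0.0115],"delta_rot":[0,0,0],"fingers":0.085},{"linear":[-0.026,0.0295,-0.0115],"delta_rot":[0,0,0],"fingers":0.085},{"linear":[-0.026,0.0295,-0.0115],"delta_rot":[0,0,0],"fingers":0.085},{"linear":[-0.026,0.0295,-0.0115],"delta_rot":[0,0,0],"fingers":0.085},{"linear":[-0.026,0.0295,-0.0115],"delta_rot":[0,0,0],"fingers":0.085},{"linear":[-0.026,0.0295,-0.0115],"delta_rot":[0,0,-7],"fingers":0.085},{"linear":[-0.026,0.0295,-0.0115],"delta_rot":[0,0,-7],"fingers":0.085}], "force": 40}}

```text
clock: 2.65
position: [0.4316, 0.1012, 0.3917]
ee_rot: [0.0, 0.771, 0.636, 0.0]
contact_force: [-0.3, 0.1, 0.7]
width: 0.0848
```

```bash
cat >> h.py <<'E'
def pose(th,n,z,k0=1):
    for d in manip.masks_of(th,n)[:k0]:
        m=d['pixels'].astype(np.uint8); cs=cv2.findContours(m,0,2)[0]; k=max(cs,key=cv2.contourArea).reshape(-1,2)
        P=back(n,k,z)[:,:2].astype(np.float32); r=cv2.minAreaRect(P*1000)
        print(n,th,round(d['p'],2),d['extent'],np.round(r[0],1),np.round(r[1],1),round(r[2],1))
E
python3 - <<'E'
from h import *
save('wrist','w2.png');save('top','t2.png')
for n in('wrist','top'):
    for th,z in(('meter',.032),('tray',.048),('wheel',.11),('ring',.24),('hub',.116)): pose(th,n,z,2)
E
```

```text
wrist meter 0.86 [1.0, 10.2, 50.9, 67.0] [ 219.3 -236.8] [62.1 56.8] 73.6
wrist meter 0.72 [225.2, 128.0, 276.8, 210.3] [438.2   2.6] [ 58.4 111.7] 81.8
wrist tray 0.77 [262.6, 250.3, 358.6, 322.5] [618.1  47.4] [ 97.2 136.2] 1.1
wrist wheel 0.58 [367.7, 193.5, 491.4, 306.1] [560.7 208. ] [142.9 150.8] 16.1
wrist ring 0.95 [201.5, 337.1, 262.1, 380.3] [568.1 -10.4] [45.3 51.8] 2.4
wrist ring 0.39 [39.1, 266.7, 97.8, 347.3] [ 491.5 -139.6] [20.5 96.5] 45.4
wrist hub 0.66 [365.3, 193.6, 491.1, 307.2] [557.1 207.7] [143.5 149.4] 15.6
top meter 0.97 [382.0, 253.9, 418.9, 276.6] [ 210.6 -276.2] [115.2  59.9] 77.2
top meter 0.77 [305.9, 179.8, 325.5, 210.5] [437.    2.3] [ 54.5 106. ] 83.0
top tray 0.84 [284.1, 125.1, 324.3, 153.1] [619.1  50.7] [ 88.6 135.2] 1.2
top tray 0.33 [349.3, 181.0, 364.2, 211.8] [ 431.7 -128. ] [104.1  53.6] 1.0
top wheel 0.92 [229.6, 130.5, 272.6, 150.7] [607.8 212.9] [ 72.6 148.8] 3.7
top ring 0.7 [339.0, 79.2, 384.9, 148.2] [ 657. -119.] [197.8 130. ] 24.1
top ring 0.52 [206.4, 209.2, 253.0, 238.0] [362.2 211.5] [27.5 58.8] 25.7
top hub 0.63 [231.8, 130.0, 274.0, 150.7] [606.5 224. ] [105.2  70.6] 84.8
```

View pics/w2.png

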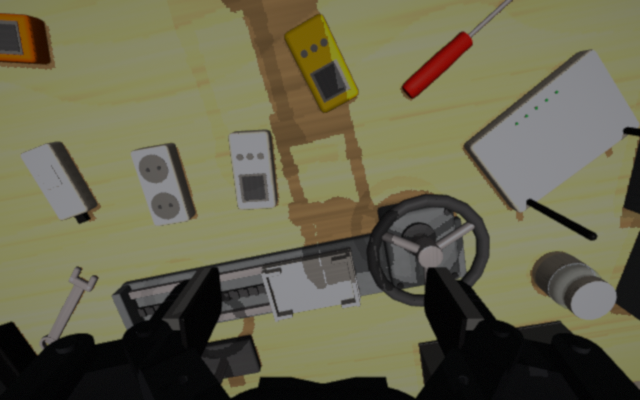

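The meter (with display) is at (252,170), the tray at (310,287), the wheel hub at (430,257), and the slide runs from (120,300) to (370,250). I'll enlarge for corner picking.

```bash
python3 - <<'E'
import cv2
a=cv2.imread('pics/w2.png')[120:330,220:500]; a=cv2.convertScaleAbs(a,alpha=1.5)
cv2.imwrite('pics/w2c.png',cv2.resize(a,(784,588),interpolation=cv2.INTER_CUBIC))
E
```

```text
(no output)
```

View pics/w2c.png

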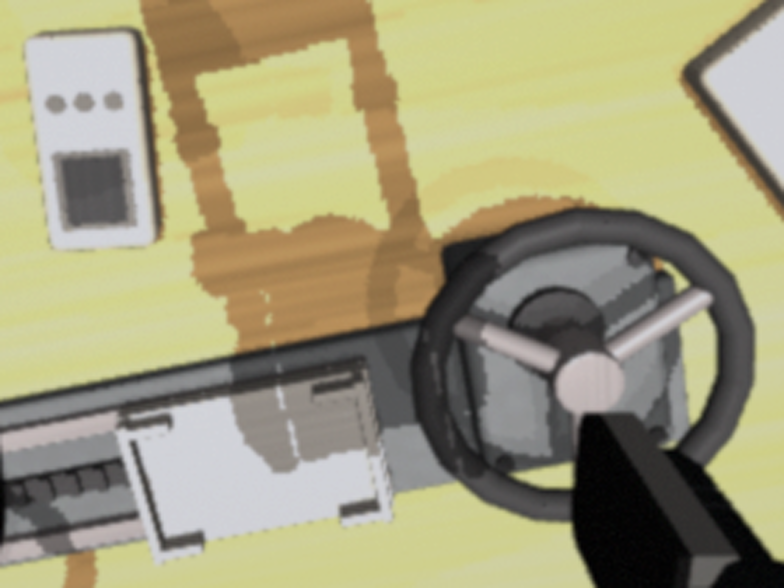

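```bash
python3 - <<'E'
from h import *
import json
c=cam('wrist'); np.savez('w2cam.npz',K=c[0],r=c[1],t=c[2])
f=lambda L:np.array(L)/2.8+[220,120]
def rect(L,z,nm):
    P=back('wrist',f(L),z,c)[:,:2]*1000
    print(nm,P.round(1).tolist(),'ctr',P.mean(0).round(1),'sides',[round(float(np.hypot(*(P[i]-P[i-1]))),1) for i in range(4)],'ang',[round(float(np.degrees(np.arctan2(*(P[i]-P[i-1])[::-1]))),1) for i in range(4)])
rect([(27,40),(133,32),(157,240),(52,248)],.032,'meter')
rect([(118,415),(365,358),(392,520),(163,562)],.053,'tray')
H=back('wrist',f([(590,382)]),.116,c)[0];print('hub',H)
for L in [(708,298),(465,328)]:
    P=back('wrist',f([L]),.102,c)[0]-H; print(np.degrees(np.arctan2(P[1],P[0])),np.hypot(P[0],P[1]))
for L in [(0,402),(410,322)]: print('edge',back('wrist',f([L]),.01,c)[0])
# rim outline fit check: rim circle at z .102
# ring from top: ring centre pixel
for uv in [(362.5,126.5)]: print('ring',back('top',[uv],.24))
for n in('top','scene'):
    im=cv2.imread('pics/t2.png' if n=='top' else 'pics/scene1.png')
    g=cv2.cvtColor(im,6); print(n,[list(x) for x in (cv2.HoughCircles(g[70:170,320:410] if n=='top' else g,3,1,20,param1=80,param2=15,minRadius=14,maxRadius=24) if n=='top' else [[]])])
s=manip.get_state(); print(s['position'],s['ee_rot'])
E
```

```text
meter [[381.8, -13.2], [387.9, 37.4], [491.3, 24.5], [485.1, -28.9]] ctr [436.5   4.9] sides [104.6, 51.0, 104.2, 53.8] ang [171.4, 83.1, -7.1, -96.6]
tray [[573.4, -12.8], [566.4, 117.2], [661.8, 115.4], [663.8, -10.4]] ctr [616.3  52.4] sides [90.4, 130.2, 95.5, 125.8] ang [-178.4, 93.1, -1.1, -89.1]
hub [0.56764879 0.21221759 0.116     ]
111.51143002708007 0.06305412781379889
-121.34445266783472 0.05694493270491382
edge [ 0.5732208  -0.08809548  0.01      ]
edge [0.56977846 0.14483519 0.01      ]
ring [[ 0.62757434 -0.13125265  0.24      ]]
top [[array([43.5, 55.5, 22.3], dtype=float32)]]
scene [[]]
[0.43135811 0.10401441 0.39061026] [-2.65454725e-05  7.72282158e-01  6.35279669e-01 -1.04726969e-04]
```

Request:
{"name": "send_rows", "arguments": {"plan": [{"linear":[-0.011,0.003,0.0325],"delta_rot":[0,0,0],"fingers":0.085},{"linear":[-0.011,0.003,0.0325],"delta_rot":[0,0,0],"fingers":0.085},{"linear":[-0.011,0.003,0.0325],"delta_rot":[0,0,0],"fingers":0.085},{"linear":[-0.011,0.003,0.0325],"delta_rot":[0,0,0],"fingers":0.085},{"linear":[-0.011,0.003,0.0325],"delta_rot":[0,0,0],"fingers":0.085},{"linear":[-0.011,0.003,0.0325],"delta_rot":[0,0,0],"fingers":0.085},{"linear":[-0.011,0.003,0.0325],"delta_rot":[0,0,0],"fingers":0.085},{"linear":[-0.011,0.003,0.0325],"delta_rot":[0,0,0],"fingers":0.085},{"linear":[-0.01,0.001,0.03],"delta_rot":[0,0,-3.6],"fingers":0.085},{"linear":[0,0,0],"delta_rot":[0,0,0],"fingers":0.085}]}}

```text
clock: 4.08
position: [0.4428, 0.0063, 0.0944]
ee_rot: [0.005, 0.747, 0.665, 0.007]
contact_force: [-2.2, -0.7, -0.8]
width: 0.0849
```

```bash
cat >> h.py <<'E'
def to(x,y,z,jaw):
    s=manip.get_state(); M=R.from_quat(np.roll(s['ee_rot'],-1)).as_matrix(); j=np.degrees(np.arctan2(M[1,0],M[0,0]))
    d=M.T@(np.array([x,y,z])-s['position'])
    print('clk',round(s['clock'],2),'pos',np.round(s['position'],4),'jaw',round(j,1),'tilt',M[:2,2].round(3),'-> linear',d.round(4),'rotz',round(-(jaw-j),1),'q',np.round(s['qpos'],2),'w',round(s['width'],4),'F',np.round(s['contact_force'],1))
E
python3 -c "
from h import *
to(.437,.003,.031,82.5)
pose('meter','wrist',.032,2)
save('wrist','w3.png');pose('meter','wrist',.032,2)"
```

```text
clk 4.08 pos [0.4428 0.0063 0.0944] jaw 83.3 tilt [0.017 0.003] -> linear [-0.0042 -0.0065  0.0632] rotz 0.8 q [-0.15  0.23  2.03  0.01  0.86 -1.61] w 0.0849 F [-2.2 -0.7 -0.8]
wrist meter 0.86 [1.0, 10.2, 50.9, 67.0] [ 328.4 -121.4] [23.4 21.5] 77.8
wrist meter 0.72 [225.2, 128.0, 276.8, 210.3] [403.6 -24.9] [22.2 42.7] 86.2
wrist meter 0.84 [465.0, 0.0, 624.9, 89.5] [364.5 123.5] [77.2 40.1] 83.3
wrist meter 0.7 [252.3, 119.8, 364.7, 306.4] [4.414e+02 2.000e-01] [ 55.9 112.5] 82.5
```

View pics/w3.png

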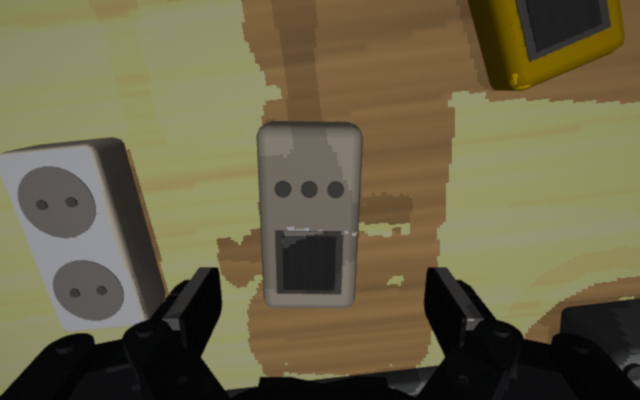

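The meter's top face spans cols 258–362 and rows 122–306, roughly between the fingers. Next: descend and close.

Request:
{"name": "send_rows", "arguments": {"plan": [{"linear":[-0.003,-0.0015,0.02],"delta_rot":[0,0,0.8],"fingers":0.085},{"linear":[-0.003,-0.0015,0.02],"delta_rot":[0,0,0],"fingers":0.085},{"linear":[0,0,0.015],"delta_rot":[0,0,0],"fingers":0.085},{"linear":[0,0,0.006],"delta_rot":[0,0,0],"fingers":0.085},{"linear":[0,0,0],"delta_rot":[0,0,0],"fingers":0.085}]}}

```text
clock: 4.65
position: [0.4581, 0.0034, 0.0489]
ee_rot: [0.019, 0.752, 0.658, 0.021]
contact_force: [0.7, 0.2, -0.7]
width: 0.0849
```

```bash
python3 -c "
from h import *
to(.440,.001,.031,82.5)"
```

```text
clk 4.65 pos [0.4581 0.0034 0.0489] jaw 82.4 tilt [ 0.058 -0.001] -> linear [-0.0049 -0.0186  0.0169] rotz -0.1 q [-0.15  0.31  2.08  0.01  0.69 -1.6 ] w 0.0849 F [ 0.7  0.2 -0.7]
```

Request:
{"name": "send_rows", "arguments": {"plan": [{"linear":[-0.0025,-0.0185,0.002],"delta_rot":[3.3,-0.4,0],"fingers":0.085},{"linear":[-0.002,0,0.007],"delta_rot":[0,0,0],"fingers":0.085},{"linear":[0,0,0],"delta_rot":[0,0,0],"fingers":0.085}]}}

```text
clock: 4.9
position: [0.4441, 0.002, 0.0434]
ee_rot: [0.004, 0.752, 0.659, 0.003]
contact_force: [0.2, -0.2, -0.8]
width: 0.0853
```

```bash
cat >> h.py <<'E'
def to(x,y,z,jaw):
    s=manip.get_state(); M=R.from_quat(np.roll(s['ee_rot'],-1)).as_matrix(); j=np.radians(jaw)
    T=np.array([[np.cos(j),np.sin(j),0],[np.sin(j),-np.cos(j),0],[0,0,-1]])
    print('clk',round(s['clock'],2),'pos',np.round(s['position'],4),'jaw',round(np.degrees(np.arctan2(M[1,0],M[0,0])),1),'tilt',M[:2,2].round(3),'\n -> linear',(M.T@(np.array([x,y,z])-s['position'])).round(4),'rot',R.from_matrix(M.T@T).as_rotvec(degrees=True).round(1),'q',np.round(s['qpos'],2),'w',round(s['width'],4),'F',np.round(s['contact_force'],1))
E
python3 -c "
from h import *
to(.440,.001,.031,82.5)"
```

```text
clk 4.9 pos [0.4441 0.002  0.0434] jaw 82.5 tilt [ 0.01  -0.001] 
 -> linear [-0.0016 -0.0041  0.0123] rot [ 0.6 -0.  -0. ] q [-0.15  0.32  2.09  0.    0.73 -1.59] w 0.0853 F [ 0.2 -0.2 -0.8]
```

Request:
{"name": "send_rows", "arguments": {"plan": [{"linear":[-0.001,-0.0045,0.007],"delta_rot":[0.8,0,0],"fingers":0.085},{"linear":[-0.0005,-0.001,0.006],"delta_rot":[0.3,0,0],"fingers":0.085},{"linear":[0,0,0.001],"delta_rot":[0,0,0],"fingers":0.085},{"linear":[0,0,0],"delta_rot":[0,0,0],"fingers":0.085}]}}

```text
clock: 5.23
position: [0.4416, 0.0011, 0.0304]
ee_rot: [-0.0, 0.752, 0.659, -0.0]
contact_force: [0.2, 0.8, 0.1]
width: 0.0852
```

```bash
python3 -c "
from h import *
to(.440,.001,.031,82.5)"
```

```text
clk 5.23 pos [0.4416 0.0011 0.0304] jaw 82.5 tilt [-0.001  0.   ] 
 -> linear [-0.0003 -0.0016 -0.0006] rot [-0.1 -0.  -0. ] q [-0.16  0.34  2.1   0.    0.7  -1.59] w 0.0852 F [0.2 0.8 0.1]
```

Request:
{"name": "send_rows", "arguments": {"plan": [{"linear":[0,0,0],"delta_rot":[0,0,0],"fingers":0.04},{"linear":[0,0,0],"delta_rot":[0,0,0],"fingers":0.04},{"linear":[0,0,0],"delta_rot":[0,0,0],"fingers":0.04},{"linear":[0,0,0],"delta_rot":[0,0,0],"fingers":0.04},{"linear":[0,0,0],"delta_rot":[0,0,0],"fingers":0.04},{"linear":[0,0,0],"delta_rot":[0,0,0],"fingers":0.04}], "force": 50}}

```text
clock: 5.73
position: [0.4418, 0.0008, 0.0305]
ee_rot: [-0.0, 0.752, 0.659, -0.0]
contact_force: [0.5, 0.2, 0.4]
width: 0.0553
```

```bash
python3 -c "
from h import *
to(.440,.001,.15,82.5)"
```

```text
clk 5.73 pos [0.4418 0.0008 0.0305] jaw 82.4 tilt [-0.001  0.   ] 
 -> linear [-0.     -0.0019 -0.1195] rot [-0.  -0.  -0.1] q [-0.16  0.34  2.1   0.    0.7  -1.59] w 0.0553 F [0.5 0.2 0.4]
```

Request:
{"name": "send_rows", "arguments": {"plan": [{"linear":[0,0,-0.02],"delta_rot":[0,0,0],"fingers":0.04},{"linear":[0,0,-0.03],"delta_rot":[0,0,0],"fingers":0.04},{"linear":[0,0,-0.035],"delta_rot":[0,0,0],"fingers":0.04},{"linear":[0,0,-0.03],"delta_rot":[0,0,0],"fingers":0.04},{"linear":[0.01,0.025,0],"delta_rot":[0,0,0],"fingers":0.04},{"linear":[0.012,0.028,0],"delta_rot":[0,0,0],"fingers":0.04},{"linear":[0.012,0.028,0],"delta_rot":[0,0,0],"fingers":0.04},{"linear":[0.012,0.028,0],"delta_rot":[0,0,0],"fingers":0.04},{"linear":[0.012,0.028,0],"delta_rot":[0,0,0],"fingers":0.04},{"linear":[0.01,0.02,0],"delta_rot":[0,0,0],"fingers":0.04},{"linear":[0,0,0],"delta_rot":[0,0,5],"fingers":0.04},{"linear":[0,0,0],"delta_rot":[0,0,7],"fingers":0.04}]}}

```text
clock: 6.73
position: [0.6083, 0.0512, 0.145]
ee_rot: [-0.004, 0.819, 0.574, -0.003]
contact_force: [0.6, -0.1, -2.2]
width: 0.0554
```

Request:
{"name": "send_rows", "arguments": {"plan": [{"linear":[0,0,0],"delta_rot":[0,0,7],"fingers":0.04},{"linear":[0,0,0],"delta_rot":[0,0,7],"fingers":0.04},{"linear":[0,0,0],"delta_rot":[0,0,7],"fingers":0.04},{"linear":[0,0,0],"delta_rot":[0,0,7],"fingers":0.04},{"linear":[0,0,0],"delta_rot":[0,0,7],"fingers":0.04},{"linear":[0,0,0],"delta_rot":[0,0,7],"fingers":0.04},{"linear":[0,0,0],"delta_rot":[0,0,7],"fingers":0.04},{"linear":[0,0,0],"delta_rot":[0,0,7],"fingers":0.04},{"linear":[0,0,0],"delta_rot":[0,0,7],"fingers":0.04},{"linear":[0,0,0],"delta_rot":[0,0,5],"fingers":0.04},{"linear":[0,0,0],"delta_rot":[0,0,0],"fingers":0.04}]}}

```text
clock: 7.65
position: [0.604, 0.0527, 0.1355]
ee_rot: [-0.002, 1.0, 0.0, -0.014]
contact_force: [-0.7, -0.0, -2.4]
width: 0.0555
```

```bash
python3 -c "
from h import *
to(.618,.050,.13,1)
save('top','t3.png');save('wrist','w4.png')
for th,z in(('tray',.05),('carriage',.05),('ring',.24)):
  pose(th,'top',z);pose(th,'wrist',z)
c=cam('wrist');np.savez('w4.npz',K=c[0],r=c[1],t=c[2])
"
```

```text
clk 7.65 pos [0.604  0.0527 0.1355] jaw 0.0 tilt [-0.027  0.004] 
 -> linear [0.0142 0.0027 0.0051] rot [-0.3  1.6 -1. ] q [-0.03  0.42  1.6   0.    1.15 -0.03] w 0.0555 F [-0.7 -0.  -2.4]
top tray 0.8 [286.6, 127.8, 322.4, 150.7] [619.8  -5.1] [81.7 23.6] 1.2
wrist tray 0.69 [286.8, 119.0, 435.8, 269.0] [621.5  70.4] [94.1 85. ] 88.7
top carriage 0.67 [452.4, 174.9, 481.1, 204.3] [ 459.1 -497.5] [ 83.9 104.3] 1.2
wrist carriage 0.57 [285.6, 116.9, 436.2, 268.1] [621.7  70.7] [93.5 85.1] 88.5
top ring 0.83 [340.0, 75.5, 385.5, 149.2] [ 660.  -119.2] [202.4 132.9] 23.3
wrist ring 0.93 [454.0, 378.8, 530.7, 400.0] [614.4 113.1] [1.3 1.1] 1.7
```

View pics/w4.png

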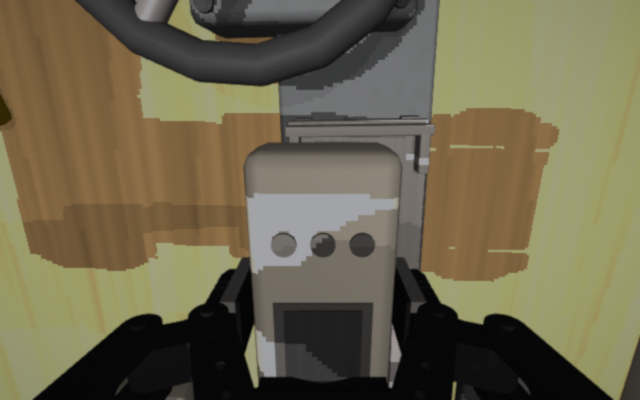

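Looking towards the wheel, the tray's wheel-side end wall runs from (287,128) to (434,127). The meter sits squarely in the jaws, top edge about cols 245–400.

```bash
python3 -c "
from h import *
d=np.load('w4.npz');c=(d['K'],d['r'],d['t'])
for nm,L,z in(('endwall outer top',[(287,127),(434,126)],.053),('floorplate/outer low',[(287,122),(433,118)],.039),('inner top edge',[(300,139),(420,136)],.053),('meter end top',[(246,160),(400,160),(251,330),(396,330)],.1375),('rails',[(281,100),(438,30),(432,250)],.01)):
  print(nm,(back('wrist',L,z,c)[:,:2]*1000).round(1).tolist())
"
python3 - <<'E'
import cv2
a=cv2.imread('pics/w4.png')[90:290,240:460]; a=cv2.convertScaleAbs(a,alpha=1.6)
cv2.imwrite('pics/w4c.png',cv2.resize(a,(660,600),interpolation=cv2.INTER_CUBIC))
E
```

```text
endwall outer top [[581.8, 111.4], [664.1, 112.3]]
floorplate/outer low [[580.1, 113.2], [667.0, 115.9]]
inner top edge [[589.1, 104.7], [656.8, 106.8]]
meter end top [[578.2, 107.3], [630.0, 107.7], [576.0, 39.6], [633.0, 40.9]]
rails [[572.9, 125.6], [673.1, 168.0], [683.5, 17.6]]
```

View pics/w4c.png

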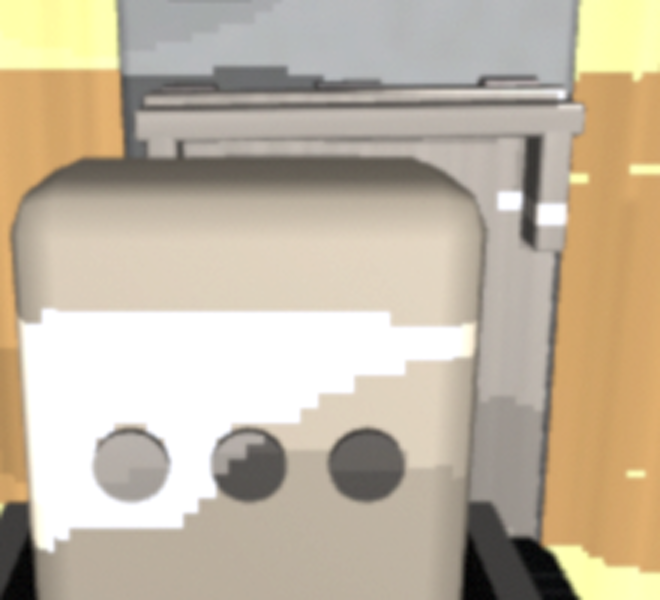

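Request:
{"name": "send_rows", "arguments": {"plan": [{"linear":[0.012,0.004,0.005],"delta_rot":[-0.3,1.6,-0.8],"fingers":0.04},{"linear":[0.008,0.002,0.012],"delta_rot":[0,0,0],"fingers":0.04},{"linear":[0,0,0.014],"delta_rot":[0,0,0],"fingers":0.04},{"linear":[0,0,0.01],"delta_rot":[0,0,0],"fingers":0.04},{"linear":[0,0,0],"delta_rot":[0,0,0],"fingers":0.04}]}}

```text
clock: 8.47
position: [0.6265, 0.0466, 0.0932]
ee_rot: [0.0, 1.0, 0.009, 0.002]
contact_force: [-0.4, -1.0, -3.2]
width: 0.0551
```

```bash
python3 -c "
from h import *
to(.6225,.047,.088,.8)"
```

```text
clk 8.47 pos [0.6265 0.0466 0.0932] jaw 1.0 tilt [ 0.005 -0.001] 
 -> linear [-0.004  -0.0005  0.0052] rot [ 0.  -0.3  0.2] q [-0.04  0.48  1.62 -0.    1.04 -0.05] w 0.0551 F [-0.4 -1.  -3.2]
```

Request:
{"name": "send_rows", "arguments": {"plan": [{"linear":[-0.004,-0.0005,0.004],"delta_rot":[0,-0.3,0.2],"fingers":0.04},{"linear":[0,0,0],"delta_rot":[0,0,0],"fingers":0.04}]}}

```text
clock: 8.63
position: [0.6216, 0.047, 0.0876]
ee_rot: [0.0, 1.0, 0.007, -0.002]
contact_force: [-0.0, -0.4, -2.5]
width: 0.0547
```

```bash
python3 -c "
from h import *
to(.6225,.047,.088,.8)
a=save('wrist','w5.png')[:,:,::-1]
c=cam('wrist');np.savez('w5.npz',K=c[0],r=c[1],t=c[2])
a=cv2.convertScaleAbs(a[60:310,200:500],alpha=1.6)
cv2.imwrite('pics/w5c.png',cv2.resize(a,None,fx=2.4,fy=2.4,interpolation=cv2.INTER_CUBIC))
"
```

```text
clk 8.63 pos [0.6216 0.047  0.0876] jaw 0.8 tilt [-0.004 -0.   ] 
 -> linear [ 0.0009  0.     -0.0004] rot [ 0.   0.2 -0. ] q [-0.04  0.48  1.63 -0.    1.04 -0.05] w 0.0547 F [-0.  -0.4 -2.5]
```

View pics/w5c.png

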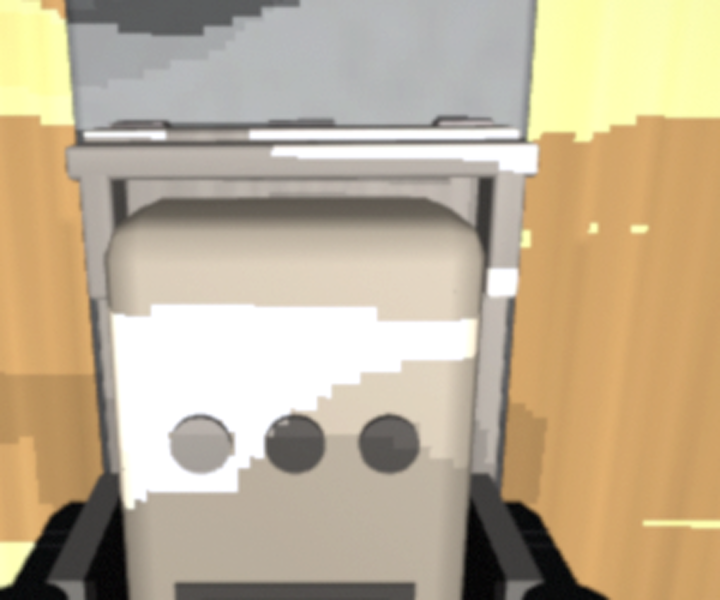

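The tray's end wall top spans crop cols 68–537 (rows 147–178) and is level with the meter, whose end outline is near row 198. Computing the gap.

```bash
python3 -c "
from h import *
d=np.load('w5.npz');c=(d['K'],d['r'],d['t']); f=lambda L:np.array(L)/2.4+[200,60]
for nm,L,z in(('wall outer',[(68,147),(537,147)],.053),('wall inner',[(125,179),(480,179)],.053),('plate',[(82,130),(520,130)],.039),('meter end bottom',[(295,198)],.057),('meter end at 45mm z',[(295,198)],.065),('side walls outer',[(90,298),(518,298)],.053)):
  print(nm,(back('wrist',f(L),z,c)[:,:2]*1000).round(1).tolist())
"
```

```text
wall outer [[581.1, 111.4], [664.4, 112.6]]
wall inner [[591.0, 106.0], [654.7, 106.9]]
plate [[580.3, 113.6], [664.7, 114.8]]
meter end bottom [[621.6, 103.5]]
meter end at 45mm z [[621.6, 104.6]]
side walls outer [[583.4, 83.8], [663.6, 85.0]]
```

Request:
{"name": "send_rows", "arguments": {"plan": [{"linear":[0.002,0.0025,0],"delta_rot":[0,0.2,0],"fingers":0.04},{"linear":[0,0,0.007],"delta_rot":[0,0,0],"fingers":0.04},{"linear":[0,0,0.004],"delta_rot":[0,0,0],"fingers":0.04},{"linear":[0,0,0],"delta_rot":[0,0,0],"fingers":0.04}]}}

```text
clock: 9.02
position: [0.6262, 0.0443, 0.0783]
ee_rot: [0.0, 1.0, 0.007, 0.003]
contact_force: [-0.7, 0.2, -1.9]
width: 0.055
```

```bash
python3 -c "
from h import *
to(.6238,.0445,.070,.8)"
```

```text
clk 9.02 pos [0.6262 0.0443 0.0783] jaw 0.8 tilt [ 0.006 -0.001] 
 -> linear [-0.0024 -0.0003  0.0082] rot [ 0.  -0.3  0. ] q [-0.04  0.49  1.64 -0.    1.01 -0.05] w 0.055 F [-0.7  0.2 -1.9]
```

Request:
{"name": "send_rows", "arguments": {"plan": [{"linear":[-0.0025,0,0.003],"delta_rot":[0,-0.4,0],"fingers":0.04},{"linear":[-0.0005,0,0.003],"delta_rot":[0,-0.1,0],"fingers":0.04},{"linear":[0,0,0],"delta_rot":[0,0,0],"fingers":0.04}]}}

```text
clock: 9.27
position: [0.6229, 0.0442, 0.0718]
ee_rot: [0.0, 1.0, 0.007, -0.002]
contact_force: [0.3, -0.7, -2.0]
width: 0.0553
```

```bash
python3 -c "
from h import *
to(.6238,.0445,.070,.8)"
```

```text
clk 9.27 pos [0.6229 0.0442 0.0718] jaw 0.8 tilt [-0.003 -0.001] 
 -> linear [ 0.0009 -0.0003  0.0018] rot [0.  0.2 0. ] q [-0.04  0.5   1.65 -0.    1.   -0.05] w 0.0553 F [ 0.3 -0.7 -2. ]
```

Request:
{"name": "send_rows", "arguments": {"plan": [{"linear":[0.0005,0,0.002],"delta_rot":[0,0.1,0],"fingers":0.04},{"linear":[0,0,0],"delta_rot":[0,0,0],"fingers":0.04}]}}

```text
clock: 9.43
position: [0.6237, 0.0442, 0.0698]
ee_rot: [0.0, 1.0, 0.007, -0.0]
contact_force: [0.4, -0.1, -1.4]
width: 0.0552
```

Request:
{"name": "send_rows", "arguments": {"plan": [{"linear":[0,0,0],"delta_rot":[0,0,0],"fingers":0.085},{"linear":[0,0,0],"delta_rot":[0,0,0],"fingers":0.085},{"linear":[0,0,0],"delta_rot":[0,0,0],"fingers":0.085},{"linear":[0,0,0],"delta_rot":[0,0,0],"fingers":0.085},{"linear":[0,0,0],"delta_rot":[0,0,0],"fingers":0.085}]}}

```text
clock: 9.85
position: [0.6251, 0.0443, 0.0715]
ee_rot: [0.0, 1.0, 0.007, 0.001]
contact_force: [-0.3, -0.5, -0.7]
width: 0.0846
```

```bash
python3 -c "
from h import *
to(.6238,.0445,.15,.8)
a=save('wrist','w6.png')[:,:,::-1]
a=cv2.convertScaleAbs(a[60:400,160:500],alpha=1.6)
cv2.imwrite('pics/w6c.png',cv2.resize(a,None,fx=1.7,fy=1.7,interpolation=cv2.INTER_CUBIC))
"
```

```text
clk 9.85 pos [0.6251 0.0443 0.0715] jaw 0.8 tilt [ 0.003 -0.001] 
 -> linear [-0.0011 -0.0002 -0.0785] rot [ 0.  -0.2  0. ] q [-0.04  0.5   1.65 -0.    0.99 -0.05] w 0.0846 F [-0.3 -0.5 -0.7]
```

View pics/w6c.png

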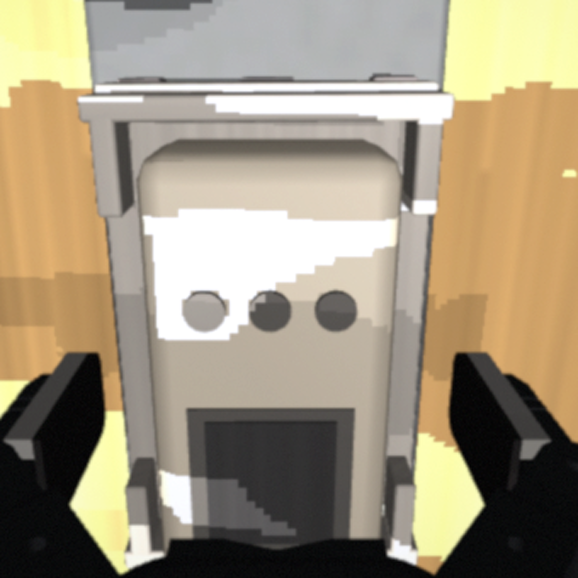

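The meter lies flat in the tray, display up, with clear margins to the walls and the fingers off it. Now I retreat upward and look at the wheel with the jaw turned to 120°.

Request:
{"name": "send_rows", "arguments": {"plan": [{"linear":[-0.001,0,-0.008],"delta_rot":[0,0,0],"fingers":0.085},{"linear":[0,0,-0.015],"delta_rot":[0,0,0],"fingers":0.085},{"linear":[0,0,-0.035],"delta_rot":[0,0,0],"fingers":0.085},{"linear":[0,0,-0.04],"delta_rot":[0,0,0],"fingers":0.085},{"linear":[0,0,-0.04],"delta_rot":[0,0,0],"fingers":0.085},{"linear":[0,0,-0.04],"delta_rot":[0,0,0],"fingers":0.085},{"linear":[0,0,-0.04],"delta_rot":[0,0,0],"fingers":0.085},{"linear":[-0.035,-0.01,-0.02],"delta_rot":[0,0,0],"fingers":0.085},{"linear":[-0.035,-0.02,0],"delta_rot":[0,0,0],"fingers":0.085},{"linear":[-0.035,-0.02,0],"delta_rot":[0,0,0],"fingers":0.085},{"linear":[-0.035,-0.02,0],"delta_rot":[0,0,0],"fingers":0.085},{"linear":[-0.035,-0.02,0],"delta_rot":[0,0,0],"fingers":0.085}]}}

```text
clock: 10.9
position: [0.4498, 0.1302, 0.3251]
ee_rot: [0.001, 1.0, 0.003, 0.007]
contact_force: [0.0, 0.2, -0.5]
width: 0.0849
```

Request:
{"name": "send_rows", "arguments": {"plan": [{"linear":[0,0,0],"delta_rot":[0,0,-7],"fingers":0.04},{"linear":[0,0,0],"delta_rot":[0,0,-7],"fingers":0.04},{"linear":[0,0,0],"delta_rot":[0,0,-7],"fingers":0.04},{"linear":[0,0,0],"delta_rot":[0,0,-7],"fingers":0.04},{"linear":[0,0,0],"delta_rot":[0,0,-7],"fingers":0.04},{"linear":[0,0,0],"delta_rot":[0,0,-7],"fingers":0.04},{"linear":[0,0,0],"delta_rot":[0,0,-7],"fingers":0.04},{"linear":[0,0,0],"delta_rot":[0,0,-7],"fingers":0.04},{"linear":[0,0,0],"delta_rot":[0,0,-7],"fingers":0.04},{"linear":[0,0,0],"delta_rot":[0,0,-7],"fingers":0.04},{"linear":[0,0,0],"delta_rot":[0,0,-7],"fingers":0.04},{"linear":[0,0,0],"delta_rot":[0,0,-7],"fingers":0.04}]}}

```text
clock: 11.9
position: [0.4337, 0.1345, 0.3364]
ee_rot: [0.006, 0.729, 0.685, 0.009]
contact_force: [0.3, 0.2, -0.8]
width: 0.0406
```

Request:
{"name": "send_rows", "arguments": {"plan": [{"linear":[0,0,0],"delta_rot":[0,0,-7],"fingers":0.04},{"linear":[0,0,0],"delta_rot":[0,0,-7],"fingers":0.04},{"linear":[0,0,0],"delta_rot":[0,0,-7],"fingers":0.04},{"linear":[0,0,0],"delta_rot":[0,0,-7],"fingers":0.04},{"linear":[0,0,0],"delta_rot":[0,0,-7],"fingers":0.04},{"linear":[0,0,0],"delta_rot":[0,0,0],"fingers":0.04}]}}

```text
clock: 12.4
position: [0.4313, 0.1341, 0.3406]
ee_rot: [0.011, 0.482, 0.876, 0.008]
contact_force: [0.6, -0.3, -0.5]
width: 0.0401
```

```bash
python3 -c "
from h import *
to(.45,.14,.33,120)
c=cam('wrist');np.savez('w7.npz',K=c[0],r=c[1],t=c[2])
a=save('wrist','w7.png')[:,:,::-1]
pose('wheel','wrist',.102);pose('tray','wrist',.045);pose('hub','wrist',.116)
u=proj('wrist',[[.568,.212,.102]],c)[0];print(u)
x,y=np.clip(u-130,0,[380,140]).astype(int);print(x,y)
a=cv2.convertScaleAbs(a[y:y+260,x:x+260],alpha=1.7)
cv2.imwrite('pics/w7c.png',cv2.resize(a,(598,598),interpolation=cv2.INTER_CUBIC))
save('top','t7.png');pose('ring','top',.24);pose('wheel','top',.102)
"
```

```text
clk 12.4 pos [0.4313 0.1341 0.3406] jaw 122.4 tilt [0.027 0.004] 
 -> linear [-0.0049  0.0186  0.0112] rot [1.4 0.6 2.4] q [ 0.15  0.03  1.6   0.    1.48 -1.99] w 0.0401 F [ 0.6 -0.3 -0.5]
wrist wheel 0.59 [272.6, 236.7, 373.0, 358.4] [567.2 216.8] [158.4 123. ] 28.7
wrist hub 0.66 [271.8, 236.7, 372.4, 355.6] [558.7 212.4] [154.6 118.1] 29.4
[318.31675818 298.17852219]
188 140
top ring 0.57 [340.3, 79.1, 386.4, 146.3] [ 665.4 -132.1] [208.8 129.3] 1.0
top wheel 0.7 [229.3, 127.6, 274.1, 165.3] [589.5 211.7] [150.9 111.5] 88.2
```

View pics/w7c.png

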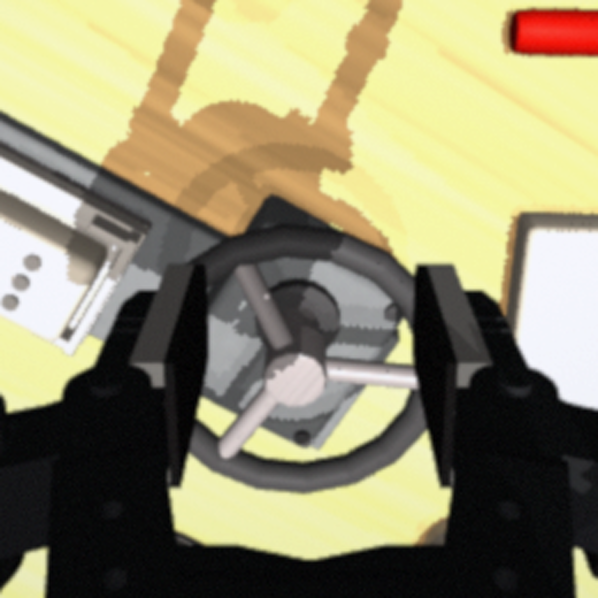

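```bash
cat > ring.py <<'E'
from h import *
import sys
from scipy.ndimage import map_coordinates as mc
a=np.linspace(0,2*np.pi,180,endpoint=False)
def fit(cam_,f,z,c0,rin,rout,sgn=1,span=.015,rm=(.78,1.22)):
    V=cv2.imread('pics/'+f).max(2).astype(float); c=cam(cam_); best=[]
    def circ(x,y,r):
        p=proj(cam_,np.c_[x+r*np.cos(a),y+r*np.sin(a),0*a+z],c); return mc(V,[p[:,1],p[:,0]],order=1)
    for x in np.arange(c0[0]-span,c0[0]+span,.001):
        for y in np.arange(c0[1]-span,c0[1]+span,.001):
            m=circ(x,y,(rin+rout)/2)
            best.append((sgn*(np.median(2*m-circ(x,y,rin-.006)-circ(x,y,rout+.006)))+.5*sgn*np.mean(m),x,y))
    best.sort(); b=np.array(best[-15:]); return b[:,1:].mean(0),b[-1]
E
python3 - <<'E'
from ring import *
d=np.load('w7.npz');c=(d['K'],d['r'],d['t']); f=lambda L:np.array(L)/2.3+[188,140]
H=back('wrist',f([(296,380)]),.116,c)[0];print('hub',H)
P=back('wrist',f([(247,272),(410,375),(228,455)]),.104,c)-H
print('spokes',np.degrees(np.arctan2(P[:,1],P[:,0])),np.hypot(P[:,0],P[:,1]))
o=back('wrist',f([(305,226),(303,491)]),.102,c);print('rim outer',o, o.mean(0), np.linalg.norm(o[0]-o[1]))
M=back('wrist',f([(65,345),(145,232)]),.053,c);print('tray end',M)
print('ring',fit('top','t7.png',.24,(.629,-.132),.049,.067))
print('ring scene',fit('scene','scene1.png',.24,(.629,-.132),.049,.067))
E
```

```text
hub [0.56879497 0.21068294 0.116     ]
spokes [-123.3609391   117.49557791   -1.26993291] [0.0581351  0.05788792 0.06612662]
rim outer [[0.50170847 0.17330631 0.102     ]
 [0.63473651 0.25605223 0.102     ]] [0.56822249 0.21467927 0.102     ] 0.1566631643003513
tray end [[0.65886427 0.10781427 0.053     ]
 [0.57109694 0.11249553 0.053     ]]
ring (array([ 0.62846667, -0.13266667]), array([ 1.65143818e+02,  6.28000000e-01, -1.32000000e-01]))
ring scene (array([ 0.61946667, -0.137     ]), array([ 1.94230255e+02,  6.20000000e-01, -1.38000000e-01]))
```

The wheel hub is at crop (296,380), with spoke ends at (247,272), (410,375) and (228,455). So the hub is about (0.568,0.2125) and the free rim arc is centred near -62°. Moving above that spot.

Request:
{"name": "send_rows", "arguments": {"plan": [{"linear":[-0.008,0.018,0.015],"delta_rot":[1.4,0.6,4],"fingers":0.04},{"linear":[-0.011,0.0225,0.026],"delta_rot":[0,0,0],"fingers":0.04},{"linear":[-0.011,0.0225,0.026],"delta_rot":[0,0,0],"fingers":0.04},{"linear":[-0.011,0.0225,0.026],"delta_rot":[0,0,0],"fingers":0.04},{"linear":[-0.011,0.0225,0.026],"delta_rot":[0,0,0],"fingers":0.04},{"linear":[-0.011,0.0225,0.026],"delta_rot":[0,0,0],"fingers":0.04},{"linear":[-0.011,0.0225,0.015],"delta_rot":[0,0,0],"fingers":0.04},{"linear":[0,0,0],"delta_rot":[0,0,0],"fingers":0.04}]}}

```text
clock: 13.42
position: [0.6108, 0.143, 0.1775]
ee_rot: [0.003, 0.518, 0.856, 0.003]
contact_force: [0.5, 0.1, 0.0]
width: 0.0396
```

```bash
python3 -c "
from h import *
to(.601,.1507,.15,118)"
```

```text
clk 13.42 pos [0.6108 0.143  0.1775] jaw 117.6 tilt [0.008 0.003] 
 -> linear [ 0.0114 -0.0053  0.0275] rot [ 0.5  0.1 -0.4] q [ 0.12  0.4   1.52  0.    1.22 -1.94] w 0.0396 F [0.5 0.1 0. ]
```

Request:
{"name": "send_rows", "arguments": {"plan": [{"linear":[0.0115,-0.0055,0.008],"delta_rot":[0.5,0,-0.4],"fingers":0.04},{"linear":[0,0,0.018],"delta_rot":[0,0,0],"fingers":0.04},{"linear":[0,0,0],"delta_rot":[0,0,0],"fingers":0.04}]}}

```text
clock: 13.67
position: [0.5992, 0.1514, 0.148]
ee_rot: [-0.002, 0.516, 0.857, -0.002]
contact_force: [-0.4, -0.9, -0.5]
width: 0.0401
```

```bash
python3 -c "
from h import *
to(.601,.1507,.108,118)"
```

```text
clk 13.67 pos [0.5992 0.1514 0.148 ] jaw 117.9 tilt [-0.005 -0.002] 
 -> linear [-0.0015  0.0015  0.04  ] rot [-0.3 -0.  -0.1] q [ 0.14  0.42  1.57 -0.    1.16 -1.92] w 0.0401 F [-0.4 -0.9 -0.5]
```

Request:
{"name": "send_rows", "arguments": {"plan": [{"linear":[-0.0005,0,0.012],"delta_rot":[0,0,0],"fingers":0.04},{"linear":[0.001,-0.002,0.012],"delta_rot":[0.2,0,0],"fingers":0.04},{"linear":[0,0,0.004],"delta_rot":[0,0,0],"fingers":0.04}]}}

```text
clock: 13.92
position: [0.5943, 0.1527, 0.1218]
ee_rot: [-0.003, 0.515, 0.857, -0.003]
contact_force: [0.0, 0.7, 0.1]
width: 0.0403
```

```bash
python3 -c "
from h import *
to(.601,.1507,.108,118)"
```

```text
clk 13.92 pos [0.5943 0.1527 0.1218] jaw 118.0 tilt [-0.008 -0.003] 
 -> linear [-0.0049  0.0051  0.0137] rot [-0.5 -0.1 -0. ] q [ 0.14  0.44  1.61 -0.    1.1  -1.92] w 0.0403 F [0.  0.7 0.1]
```

Request:
{"name": "send_rows", "arguments": {"plan": [{"linear":[-0.005,0.005,0.007],"delta_rot":[-0.5,0,0],"fingers":0.04},{"linear":[0,0,0.005],"delta_rot":[0,0,0],"fingers":0.04},{"linear":[0,0,0],"delta_rot":[0,0,0],"fingers":0.04}]}}

```text
clock: 14.17
position: [0.6003, 0.1512, 0.1101]
ee_rot: [0.0, 0.515, 0.857, 0.001]
contact_force: [-0.3, 0.1, -0.7]
width: 0.0403
```

```bash
python3 -c "
from h import *
to(.601,.1507,.108,118)"
```

```text
clk 14.17 pos [0.6003 0.1512 0.1101] jaw 118.0 tilt [0.002 0.002] 
 -> linear [-0.0007  0.0004  0.0021] rot [ 0.1 -0.1  0. ] q [ 0.13  0.45  1.62  0.    1.07 -1.93] w 0.0403 F [-0.3  0.1 -0.7]
```

Request:
{"name": "send_rows", "arguments": {"plan": [{"linear":[0,0,0.001],"delta_rot":[0,0,0],"fingers":0.005},{"linear":[0,0,0],"delta_rot":[0,0,0],"fingers":0.005},{"linear":[0,0,0],"delta_rot":[0,0,0],"fingers":0.005},{"linear":[0,0,0],"delta_rot":[0,0,0],"fingers":0.005},{"linear":[0,0,0],"delta_rot":[0,0,0],"fingers":0.005}], "force": 30}}

```text
clock: 14.58
position: [0.6019, 0.1487, 0.1098]
ee_rot: [0.003, 0.515, 0.857, 0.0]
contact_force: [0.6, 0.1, -2.1]
width: 0.0161
```

```bash
python3 -c "
from h import *
to(.601,.1507,.109,118)"
```

```text
clk 14.58 pos [0.6019 0.1487 0.1098] jaw 118.1 tilt [ 0.005 -0.002] 
 -> linear [0.0022 0.0001 0.0008] rot [0.2 0.2 0.1] q [ 0.13  0.45  1.62 -0.    1.07 -1.93] w 0.0161 F [ 0.6  0.1 -2.1]
```

Request:
{"name": "send_rows", "arguments": {"plan": [{"linear":[0.0002,-0.0049,0],"delta_rot":[0,0,4],"fingers":0.005},{"linear":[0.0004,-0.0073,0],"delta_rot":[0,0,6],"fingers":0.005},{"linear":[0.0004,-0.0073,0],"delta_rot":[0,0,6],"fingers":0.005}]}}

```text
clock: 14.83
position: [0.5854, 0.1425, 0.1098]
ee_rot: [0.004, 0.632, 0.775, 0.002]
contact_force: [-0.7, -0.5, -0.8]
width: 0.0162
```

```bash
cat >> h.py <<'E'
def arc(dj,hub=(.569,.2105),z=.109):
    s=manip.get_state(); M=R.from_quat(np.roll(s['ee_rot'],-1)).as_matrix()
    th=np.degrees(np.arctan2(s['position'][1]-hub[1],s['position'][0]-hub[0])); r=np.hypot(s['position'][0]-hub[0],s['position'][1]-hub[1])
    j=np.degrees(np.arctan2(M[1,0],M[0,0]))
    print('theta %.1f r %.4f jaw-th-180 %.1f |F| %.1f M %s'%(th,r,(j-th)%360-180,np.linalg.norm(s['contact_force']),np.round(s['moment'],2)))
    t=np.radians(th-dj); to(hub[0]+.07*np.cos(t),hub[1]+.07*np.sin(t),z,th-dj+180)
E
python3 -c "
from h import *
arc(0);pose('carriage','top',.045);manip.get_image('top');pose('carriage','top',.045)"
```

```text
theta -76.4 r 0.0699 jaw-th-180 -1.9 |F| 1.2 M [-0.02  0.08  0.43]
clk 14.83 pos [0.5854 0.1425 0.1098] jaw 101.7 tilt [ 0.008 -0.002] 
 -> linear [-0.0001 -0.      0.0008] rot [ 0.4  0.2 -1.9] q [ 0.13  0.43  1.66 -0.    1.04 -1.65] w 0.0162 F [-0.7 -0.5 -0.8]
top carriage 0.79 [285.8, 124.7, 326.1, 151.7] [621.4  49.3] [ 85.4 132.2] 1.2
top carriage 0.89 [290.5, 126.0, 331.3, 152.1] [620.   33.9] [ 88.8 135.2] 1.1
```

Request:
{"name": "send_rows", "arguments": {"plan": [{"linear":[0.0004,-0.0073,0],"delta_rot":[0,0,5.5],"fingers":0.005},{"linear":[0.0004,-0.0075,0],"delta_rot":[0,0,5.8],"fingers":0.005},{"linear":[0.0004,-0.0075,0],"delta_rot":[0,0,6],"fingers":0.005},{"linear":[0.0004,-0.0075,0],"delta_rot":[0,0,6],"fingers":0.005},{"linear":[0.0004,-0.0075,0],"delta_rot":[0,0,6],"fingers":0.005},{"linear":[0.0004,-0.0075,0],"delta_rot":[0,0,6],"fingers":0.005}]}}

```text
clock: 15.48
position: [0.5437, 0.1457, 0.1098]
ee_rot: [0.005, 0.837, 0.548, 0.004]
contact_force: [-0.8, -1.0, -1.3]
width: 0.0158
```

```bash
python3 -c "
from h import *
arc(0)"
```

```text
theta -111.4 r 0.0695 jaw-th-180 -2.2 |F| 1.9 M [-0.14  0.19  0.36]
clk 15.48 pos [0.5437 0.1457 0.1098] jaw 66.5 tilt [ 0.012 -0.005] 
 -> linear [-0.0005  0.      0.0008] rot [ 0.7 -0.  -2.2] q [ 0.14  0.37  1.75 -0.01  1.   -1.01] w 0.0158 F [-0.8 -1.  -1.3]
```

Request:
{"name": "send_rows", "arguments": {"plan": [{"linear":[0.0003,-0.0075,0],"delta_rot":[0.3,0,5.5],"fingers":0.005},{"linear":[0.0003,-0.0075,0],"delta_rot":[0.3,0,5.8],"fingers":0.005},{"linear":[0.0003,-0.0075,0],"delta_rot":[0,0,6],"fingers":0.005},{"linear":[0.0003,-0.0075,0],"delta_rot":[0,0,6],"fingers":0.005},{"linear":[0.0003,-0.0075,0],"delta_rot":[0,0,6],"fingers":0.005},{"linear":[0.0003,-0.0075,0],"delta_rot":[0,0,6],"fingers":0.005},{"linear":[0.0003,-0.0075,0],"delta_rot":[0,0,6],"fingers":0.005},{"linear":[0.0003,-0.0075,0],"delta_rot":[0,0,6],"fingers":0.005}]}}

```text
clock: 16.15
position: [0.5044, 0.187, 0.1098]
ee_rot: [0.004, 0.987, 0.16, 0.002]
contact_force: [0.9, -2.4, -1.9]
width: 0.0162
```

```bash
python3 -c "
from h import *
arc(0)"
```

```text
theta -160.0 r 0.0687 jaw-th-180 -1.5 |F| 3.2 M [-0.29  0.07  0.21]
clk 16.15 pos [0.5044 0.187  0.1098] jaw 18.5 tilt [ 0.005 -0.007] 
 -> linear [-0.0013  0.      0.0008] rot [ 0.5 -0.2 -1.5] q [ 0.23  0.34  1.8  -0.01  0.99 -0.09] w 0.0162 F [ 0.9 -2.4 -1.9]
```

Request:
{"name": "send_rows", "arguments": {"plan": [{"linear":[0.0003,-0.0075,0],"delta_rot":[0.2,0,5.8],"fingers":0.005},{"linear":[0.0003,-0.0075,0],"delta_rot":[0.2,0,6],"fingers":0.005},{"linear":[0.0003,-0.0075,0],"delta_rot":[0,0,6],"fingers":0.005},{"linear":[0.0003,-0.0075,0],"delta_rot":[0,0,6],"fingers":0.005},{"linear":[0.0003,-0.0075,0],"delta_rot":[0,0,6],"fingers":0.005},{"linear":[0.0003,-0.0075,0],"delta_rot":[0,0,6],"fingers":0.005},{"linear":[0.0003,-0.0075,0],"delta_rot":[0,0,6],"fingers":0.005},{"linear":[0.0003,-0.0075,0],"delta_rot":[0,0,6],"fingers":0.005},{"linear":[0.0003,-0.0075,0],"delta_rot":[0,0,6],"fingers":0.005}]}}

```text
clock: 16.9
position: [0.5136, 0.2504, 0.1098]
ee_rot: [0.005, 0.951, -0.311, 0.002]
contact_force: [-0.9, -3.1, 0.8]
width: 0.0158
```

```bash
python3 -c "
from h import *
arc(0)
save('top','t8.png');save('scene','s8.png');pose('tray','top',.045);pose('carriage','top',.045)"
```

```text
theta 144.3 r 0.0683 jaw-th-180 -0.4 |F| 3.3 M [-0.5   0.08  0.16]
clk 16.9 pos [0.5136 0.2504 0.1098] jaw -36.2 tilt [ 0.    -0.012] 
 -> linear [-0.0017  0.      0.0008] rot [ 0.5 -0.4 -0.4] q [ 0.34  0.39  1.72 -0.01  1.03  0.98] w 0.0158 F [-0.9 -3.1  0.8]
top tray 0.55 [323.8, 128.0, 360.3, 151.3] [623.8 -72.5] [ 85.4 131.9] 1.2
top carriage 0.62 [321.8, 124.9, 362.7, 150.6] [625.6 -72.5] [ 88.8 131.8] 1.2
```

Request:
{"name": "send_rows", "arguments": {"plan": [{"linear":[0.0003,-0.0073,0],"delta_rot":[0.3,-0.2,6],"fingers":0.005},{"linear":[0.0003,-0.0073,0],"delta_rot":[0.2,-0.2,6],"fingers":0.005},{"linear":[0.0003,-0.0073,0],"delta_rot":[0,0,6],"fingers":0.005},{"linear":[0.0003,-0.0073,0],"delta_rot":[0,0,6],"fingers":0.005},{"linear":[0.0003,-0.0073,0],"delta_rot":[0,0,6],"fingers":0.005},{"linear":[0.0003,-0.0073,0],"delta_rot":[0,0,6],"fingers":0.005}]}}

```text
clock: 17.6
position: [0.5468, 0.275, 0.1098]
ee_rot: [0.0, 0.809, -0.588, -0.0]
contact_force: [-0.5, -0.2, -1.6]
width: 0.016
```

```bash
python3 -c "
from h import *
arc(0)"
```

```text
theta 109.0 r 0.0683 jaw-th-180 -1.0 |F| 1.7 M [-0.1   0.09  0.33]
clk 17.6 pos [0.5468 0.275  0.1098] jaw -72.0 tilt [-0.001 -0.   ] 
 -> linear [-0.0017  0.      0.0008] rot [ 0. -0. -1.] q [ 0.35  0.44  1.63 -0.    1.07  1.61] w 0.016 F [-0.5 -0.2 -1.6]
```

Request:
{"name": "send_rows", "arguments": {"plan": [{"linear":[0.0003,-0.0073,0],"delta_rot":[0,0,5.5],"fingers":0.005},{"linear":[0.0003,-0.0073,0],"delta_rot":[0,0,5.8],"fingers":0.005},{"linear":[0.0003,-0.0073,0],"delta_rot":[0,0,6],"fingers":0.005},{"linear":[0.0003,-0.0073,0],"delta_rot":[0,0,6],"fingers":0.005},{"linear":[0.0003,-0.0073,0],"delta_rot":[0,0,6],"fingers":0.005},{"linear":[0,0,0],"delta_rot":[0,0,0],"fingers":0.005}]}}

```text
clock: 18.1
position: [0.5837, 0.2775, 0.1098]
ee_rot: [-0.001, -0.633, 0.774, 0.001]
contact_force: [2.9, -1.0, -2.7]
width: 0.0159
```

```bash
python3 -c "
from ring import *
arc(0)
t=save('top','t9.png');s=save('scene','s9.png')
for n in('top','scene'):
  for th in('tray','carriage','meter'): pose(th,n,.045 if th!='meter' else .071)
c=cam('scene')
# predicted carriage: overlay ring hole & tray at candidate y
A=cv2.resize(t[95:175,300:420,::-1],None,fx=5,fy=5,interpolation=cv2.INTER_CUBIC)
B=cv2.resize(s[190:320,205:345,::-1],None,fx=4.2,fy=4.2,interpolation=cv2.INTER_CUBIC)
cv2.imwrite('pics/A9.png',A);cv2.imwrite('pics/B9.png',B);print(A.shape,B.shape)
print(fit('top','t9.png',.24,(.629,-.132),.049,.067),fit('scene','s9.png',.24,(.622,-.135),.049,.067))
"
```

```text
theta 77.7 r 0.0686 jaw-th-180 0.9 |F| 4.0 M [-0.12 -0.38 -0.09]
clk 18.1 pos [0.5837 0.2775 0.1098] jaw -101.4 tilt [-0.002  0.   ] 
 -> linear [-0.0014 -0.      0.0008] rot [ 0.1 -0.   0.9] q [0.34 0.49 1.55 0.   1.1  2.11] w 0.0159 F [ 2.9 -1.  -2.7]
top tray 0.89 [335.4, 124.9, 374.9, 150.5] [624.4 -97.9] [85.4 81.1] 1.2
top carriage 0.72 [335.6, 123.6, 377.6, 149.8] [ 626.5 -124.9] [ 88.9 135.2] 1.1
top meter 0.85 [339.3, 129.5, 371.1, 148.0] [ 632.  -136.6] [40.3 79.9] 1.2
scene tray 0.67 [252.0, 264.7, 300.0, 295.7] [652.7 -94.7] [ 81.1 137.5] 37.6
scene carriage 0.85 [253.0, 261.2, 301.2, 293.6] [651.8 -96.1] [ 86.  140.5] 37.2
scene meter 0.96 [363.6, 210.2, 385.4, 233.9] [375.6 126.2] [124.   57.6] 15.9
(400, 600, 3) (546, 588, 3)
(array([ 0.62813333, -0.13386667]), array([ 1.54297505e+02,  6.28000000e-01, -1.34000000e-01])) (array([ 0.61946667, -0.137     ]), array([ 1.92923229e+02,  6.20000000e-01, -1.38000000e-01]))
```

View pics/B9.png

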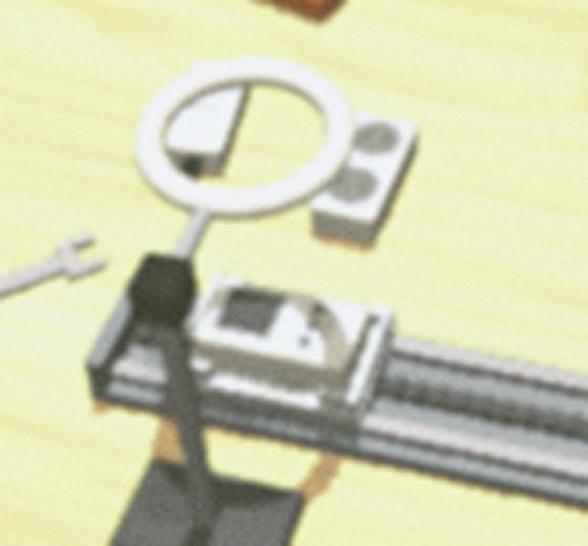

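The scene view shows the meter in the tray, about 8 mm short of the ring's centre line by the numbers. Two more small wheel steps.

Request:
{"name": "send_rows", "arguments": {"plan": [{"linear":[0.0003,-0.0065,0],"delta_rot":[0,0,4.5],"fingers":0.005},{"linear":[0.0003,-0.006,0],"delta_rot":[0,0,5],"fingers":0.005},{"linear":[0,0,0],"delta_rot":[0,0,0],"fingers":0.005}]}}

```text
clock: 18.75
position: [0.593, 0.2749, 0.1098]
ee_rot: [-0.001, -0.569, 0.822, 0.001]
contact_force: [5.7, -2.6, -4.9]
width: 0.0156
```

```bash
python3 -c "
from h import *
arc(0)
P=np.array([(.6019,.1487),(.5854,.1425),(.5437,.1457),(.5044,.187),(.5136,.2504),(.5468,.275),(.5837,.2775)]);P=np.r_[P,[manip.get_state()['position'][:2]]]
s=np.linalg.lstsq(np.c_[2*P,np.ones(len(P))],(P**2).sum(1),rcond=None)[0];print(s[:2],np.sqrt(s[2]+s[0]**2+s[1]**2))
a=np.unwrap(np.arctan2(*(P-s[:2]).T[::-1]));print('turn',a[0]-a[-1],'travel',.045*(a[0]-a[-1]))
save('top','t10.png')
for th in('tray','carriage'): pose(th,'top',.045)
"
```

```text
theta 69.5 r 0.0687 jaw-th-180 -0.2 |F| 8.0 M [-0.4  -0.92  0.14]
clk 18.75 pos [0.593  0.2749 0.1098] jaw -110.6 tilt [-0.004  0.001] 
 -> linear [-0.0013  0.      0.0008] rot [ 0.2 -0.  -0.2] q [0.33 0.5  1.53 0.   1.11 2.26] w 0.0156 F [ 5.7 -2.6 -4.9]
[0.56962627 0.20981269] 0.06913111270521201
turn 3.9727664621848806 travel 0.1787744907983196
top tray 0.83 [338.7, 122.5, 375.6, 152.5] [ 624.9 -130.1] [ 85.4 131.8] 1.1
top carriage 0.89 [339.3, 126.6, 381.0, 150.2] [606.4 -85.4] [105.6  55.3] 45.8
```

Request:
{"name": "send_rows", "arguments": {"plan": [{"linear":[0.0002,-0.005,0],"delta_rot":[0,0,3.5],"fingers":0.005},{"linear":[0,0,0],"delta_rot":[0,0,0],"fingers":0.005}]}}

```text
clock: 19.07
position: [0.597, 0.2733, 0.1099]
ee_rot: [-0.001, -0.548, 0.837, 0.001]
contact_force: [6.4, -1.4, -4.2]
width: 0.0162
```

Request:
{"name": "send_rows", "arguments": {"plan": [{"linear":[0,0,0],"delta_rot":[0,0,0],"fingers":0.04},{"linear":[0,0,0],"delta_rot":[0,0,0],"fingers":0.04},{"linear":[0,0,0],"delta_rot":[0,0,0],"fingers":0.04},{"linear":[0,0,0],"delta_rot":[0,0,0],"fingers":0.04}]}}

```text
clock: 19.4
position: [0.5932, 0.274, 0.1105]
ee_rot: [-0.003, -0.551, 0.834, 0.003]
contact_force: [-0.6, 0.4, 0.5]
width: 0.0397
```

```bash
python3 -c "
from h import *
arc(0,(.5696,.2098))
"
```

```text
theta 69.8 r 0.0684 jaw-th-180 -2.9 |F| 0.9 M [-0.02  0.05  0.01]
clk 19.4 pos [0.5932 0.274  0.1105] jaw -113.1 tilt [-0.008  0.002] 
 -> linear [-0.0016  0.0001  0.0015] rot [ 0.5 -0.1 -2.9] q [0.32 0.5  1.53 0.01 1.12 2.3 ] w 0.0397 F [-0.6  0.4  0.5]
```

Wheel released; travel is now about 181 mm. I lift clear, swing round, and check the centring with the wrist camera.

Request:
{"name": "send_rows", "arguments": {"plan": [{"linear":[0,0,-0.01],"delta_rot":[0,0,0],"fingers":0.04},{"linear":[0,0,-0.02],"delta_rot":[0,0,0],"fingers":0.04},{"linear":[0,0,-0.035],"delta_rot":[0,0,0],"fingers":0.04},{"linear":[0,0,-0.04],"delta_rot":[0,0,0],"fingers":0.04},{"linear":[0,0,-0.04],"delta_rot":[0,0,0],"fingers":0.04},{"linear":[0,0,-0.04],"delta_rot":[0,0,0],"fingers":0.04},{"linear":[0,0,-0.04],"delta_rot":[0,0,0],"fingers":0.04},{"linear":[0,0,-0.04],"delta_rot":[0,0,0],"fingers":0.085},{"linear":[0,0,-0.03],"delta_rot":[0,0,-7],"fingers":0.085},{"linear":[0,0,-0.02],"delta_rot":[0,0,-7],"fingers":0.085},{"linear":[0,0,0],"delta_rot":[0,0,-7],"fingers":0.085},{"linear":[0,0,0],"delta_rot":[0,0,-7],"fingers":0.085}]}}

```text
clock: 20.4
position: [0.5887, 0.2735, 0.4492]
ee_rot: [0.002, 0.744, -0.668, -0.006]
contact_force: [-0.0, -1.1, -1.4]
width: 0.0849
```

Request:
{"name": "send_rows", "arguments": {"plan": [{"linear":[0,0,0],"delta_rot":[0,0,-7],"fingers":0.085},{"linear":[0,0,0],"delta_rot":[0,0,-7],"fingers":0.085},{"linear":[0,0,0],"delta_rot":[0,0,-7],"fingers":0.085},{"linear":[0,0,0],"delta_rot":[0,0,-7],"fingers":0.085},{"linear":[0,0,0],"delta_rot":[0,0,-7],"fingers":0.085},{"linear":[0,0,0],"delta_rot":[0,0,-7],"fingers":0.085},{"linear":[0,0,0],"delta_rot":[0,0,-7],"fingers":0.085},{"linear":[0,0,0],"delta_rot":[0,0,-7],"fingers":0.085},{"linear":[0,0,0],"delta_rot":[0,0,-7],"fingers":0.085},{"linear":[0,0,0],"delta_rot":[0,0,-7],"fingers":0.085},{"linear":[0,0,0],"delta_rot":[0,0,-7],"fingers":0.085},{"linear":[0,0,0],"delta_rot":[0,0,-7],"fingers":0.085}]}}

```text
clock: 21.4
position: [0.58, 0.2734, 0.4659]
ee_rot: [-0.006, 1.0, 0.018, 0.0]
contact_force: [0.3, -0.4, 0.2]
width: 0.0848
```

Request:
{"name": "send_rows", "arguments": {"plan": [{"linear":[0,0,0],"delta_rot":[0,0,-7],"fingers":0.085},{"linear":[0,0,0],"delta_rot":[0,0,-7],"fingers":0.085},{"linear":[0,0,0],"delta_rot":[0,0,-7],"fingers":0.085},{"linear":[0,0,0],"delta_rot":[0,0,-7],"fingers":0.085},{"linear":[0,0,0],"delta_rot":[0,0,-7],"fingers":0.085},{"linear":[0,0,0],"delta_rot":[0,0,-7],"fingers":0.085},{"linear":[0,0,0],"delta_rot":[0,0,-7],"fingers":0.085},{"linear":[0,0,0],"delta_rot":[0,0,-7],"fingers":0.085},{"linear":[0,0,0],"delta_rot":[0,0,-7],"fingers":0.085},{"linear":[0,0,0],"delta_rot":[0,0,-7],"fingers":0.085},{"linear":[0,0,0],"delta_rot":[0,0,-7],"fingers":0.085},{"linear":[0,0,0],"delta_rot":[0,0,-7],"fingers":0.085}]}}

```text
clock: 22.4
position: [0.5706, 0.273, 0.4789]
ee_rot: [-0.004, 0.719, 0.695, 0.007]
contact_force: [-0.0, -0.4, -0.1]
width: 0.085
```

```bash
python3 -c "
from h import *
to(.53,-.13,.42,90)
save('top','t11.png')
for th,z in(('tray',.045),('carriage',.045),('wheel',.102)): pose(th,'top',z)
"
```

```text
clk 22.4 pos [0.5706 0.273  0.4789] jaw 88.0 tilt [0.005 0.016] 
 -> linear [-0.4051 -0.0267  0.0521] rot [ 0.3 -0.9 -2. ] q [ 0.33  0.34  0.88  0.01  1.91 -1.2 ] w 0.085 F [-0.  -0.4 -0.1]
top carriage 0.92 [339.0, 124.2, 381.3, 154.2] [ 597.9 -117.8] [154.4  76.3] 64.3
top wheel 0.57 [231.2, 129.0, 276.9, 175.1] [571.6 212.3] [154.  149.4] 1.6
```

Request:
{"name": "send_rows", "arguments": {"plan": [{"linear":[-0.037,-0.002,0],"delta_rot":[0,-0.5,-2],"fingers":0.085},{"linear":[-0.037,-0.002,0.002],"delta_rot":[0,0,0],"fingers":0.085},{"linear":[-0.037,-0.002,0.002],"delta_rot":[0,0,0],"fingers":0.085},{"linear":[-0.037,-0.002,0.002],"delta_rot":[0,0,0],"fingers":0.085},{"linear":[-0.037,-0.002,0.002],"delta_rot":[0,0,0],"fingers":0.085},{"linear":[-0.037,-0.002,0.002],"delta_rot":[0,0,0],"fingers":0.085},{"linear":[-0.037,-0.002,0.002],"delta_rot":[0,0,0],"fingers":0.085},{"linear":[-0.037,-0.002,0.002],"delta_rot":[0,0,0],"fingers":0.085},{"linear":[-0.037,-0.002,0.002],"delta_rot":[0,0,0],"fingers":0.085},{"linear":[-0.037,-0.002,0.002],"delta_rot":[0,0,0],"fingers":0.085},{"linear":[-0.037,-0.002,0.002],"delta_rot":[0,0,0],"fingers":0.085},{"linear":[0,0,0],"delta_rot":[0,0,0],"fingers":0.085}]}}

```text
clock: 23.6
position: [0.5377, -0.147, 0.4519]
ee_rot: [-0.002, 0.717, 0.697, 0.004]
contact_force: [0.5, 0.1, 0.0]
width: 0.0849
```

```bash
cat > chk.py <<'E'
from ring import *
import sys
f=sys.argv[1]
to(.53,-.13,.42,90)
save('wrist',f)
print('C',(-cv2.Rodrigues(cam('wrist')[1])[0].T@cam('wrist')[2].ravel()).round(3), 'ring px',proj('wrist',[[.625,-.135,.24]]))
print('ring',fit('wrist',f,.24,(.625,-.135),.049,.067))
for th,z in(('ring',.24),('meter',.071),('tray',.045),('carriage',.045)): pose(th,'wrist',z)
E
python3 chk.py w11.png
```

```text
clk 23.6 pos [ 0.5377 -0.147   0.4519] jaw 88.3 tilt [0.003 0.008] 
 -> linear [ 0.0165 -0.0083  0.032 ] rot [ 0.2 -0.5 -1.7] q [-0.4   0.21  1.13  0.01  1.8  -1.94] w 0.0849 F [0.5 0.1 0. ]
C [ 0.461 -0.144  0.571] ring px [[331.53061848 258.96937153]]
ring (array([ 0.63113333, -0.1288    ]), array([101.04244108,   0.635     ,  -0.121     ]))
wrist ring 0.81 [271.6, 200.1, 402.8, 379.3] [ 664.5 -113.7] [212.2 133.1] 22.8
wrist meter 0.82 [486.0, 0.6, 539.3, 30.2] [371.8 112.5] [67.4 34.5] 88.9
wrist tray 0.7 [287.9, 177.2, 372.2, 231.7] [ 612.9 -125.7] [ 61.8 134.5] 2.7
wrist carriage 0.6 [270.0, 198.6, 401.7, 381.3] [785.4 -92.8] [337.8 215.5] 23.3
```

```bash
python3 - <<'E'
from h import *
from scipy.optimize import least_squares
manip.get_image('wrist'); c=cam('wrist')
def out(th,n):
    d=manip.masks_of(th,n)[0]; m=d['pixels'].astype(np.uint8); return max(cv2.findContours(m,0,1)[0],key=cv2.contourArea).reshape(-1,2).astype(float)
for n in('wrist','top','scene'):
    if n!='wrist': manip.get_image(n)
    c=cam(n)
    k=out('ring',n); P=back(n,k,.24,c)[:,:2]
    def g(p):
        r=np.hypot(*(P-p[:2]).T); return np.minimum(abs(r-.067),abs(r-.049))   # outer or inner edge
    best=min((least_squares(g,[x,y],loss='soft_l1',f_scale=.0015) for x in(.61,.62,.63,.64) for y in(-.145,-.135,-.125)),key=lambda s:s.cost)
    print(n,'ring',best.x.round(4),'inliers',(g(best.x)<.003).mean().round(2))
    for th in('tray','carriage'):
        k=out(th,n); Q=back(n,k,.042,c)[:,:2]; Q=Q[abs(Q[:,0]-.62)<.06]
        print(n,th,'y range',np.percentile(Q[:,1],[0,4,96,100]).round(4),'x',Q[:,0].min().round(3),Q[:,0].max().round(3))
E
```

```text
wrist ring [ 0.6298 -0.1347] inliers 0.7Traceback (most recent call last):
  File "<stdin>", line 15, in <module>
  File "<stdin>", line 5, in out
IndexError: list index out of range
```

```bash
python3 - <<'E'
from h import *
im=save('wrist','w12.png'); c=cam('wrist'); print((-cv2.Rodrigues(c[1])[0].T@c[2].ravel()).round(4))
for th in('tray','carriage','meter'):
    for d in manip.masks_of(th,'wrist')[:3]:
        m=d['pixels']; print(th,round(d['p'],2),d['extent'],m.sum())
        for r in range(int(d['extent'][1])+6,int(d['extent'][3]),12):
            q=np.where(m[r])[0]
            if len(q): print('  row',r,q[0],q[-1],(back('wrist',[(q[0],r),(q[-1],r)],.053,c)[:,:2]*1000).round(1).tolist())
# brightness profile along slide line x=.590 (near tray edge) at z .053/.039
V=im.astype(int)
for x in(.588,.595,.61,.624):
    ys=np.arange(-.215,-.05,.003); p=proj('wrist',np.c_[0*ys+x,ys,0*ys+.05],c).round().astype(int)
    print(x,p[0],p[-1],V[p[:,1],p[:,0]].max(1).tolist())
E
```

```text
[ 0.4616 -0.1396  0.5714]
tray 0.96 [280.7, 173.1, 365.5, 230.5] 1572
  row 179 279 366 [[584.9, -201.2], [587.5, -69.6]]
  row 191 280 366 [[603.7, -200.7], [606.4, -69.2]]
  row 203 280 366 [[622.9, -201.7], [625.7, -68.9]]
  row 227 294 356 [[663.0, -181.8], [665.1, -83.9]]
tray 0.65 [516.5, 111.7, 635.7, 225.6] 5880
  row 117 563 609 [[501.3, 213.6], [502.5, 280.7]]
  row 129 543 625 [[517.9, 187.5], [520.1, 308.3]]
  row 141 532 632 [[535.0, 174.2], [537.8, 323.1]]
  row 153 524 634 [[552.6, 165.1], [555.7, 330.6]]
  row 165 519 633 [[570.6, 160.4], [574.0, 333.7]]
  row 177 518 630 [[589.1, 161.7], [592.5, 333.8]]
  row 189 518 624 [[608.0, 164.6], [611.4, 329.2]]
  row 201 522 614 [[627.5, 173.8], [630.5, 318.2]]
  row 213 533 599 [[647.7, 194.2], [649.9, 299.0]]
tray 0.17 [285.8, 180.8, 362.4, 223.9] 1417
  row 186 322 357 [[597.1, -136.5], [598.2, -83.1]]
  row 198 287 360 [[615.0, -190.5], [617.4, -78.3]]
  row 222 303 351 [[654.9, -167.3], [656.5, -91.9]]
carriage 0.74 [280.3, 174.0, 365.3, 229.5] 1417
  row 180 279 366 [[586.4, -201.3], [589.1, -69.6]]
  row 192 280 365 [
[... 1445 characters left out ...]
151, 151, 151, 151, 151, 151, 151, 147, 146, 146, 145, 142, 142, 142, 140, 141, 152, 151, 120, 137, 141, 102, 105, 98, 64, 61, 61]
0.61 [271 195] [376 193] [89, 89, 89, 80, 109, 146, 137, 103, 123, 147, 151, 152, 152, 151, 152, 152, 145, 127, 121, 121, 122, 123, 123, 123, 124, 124, 125, 125, 126, 119, 119, 120, 120, 121, 114, 112, 109, 134, 144, 151, 152, 152, 152, 152, 152, 139, 106, 137, 139, 55, 37, 24, 29, 35, 33]
0.624 [272 203] [376 201] [58, 58, 51, 49, 38, 109, 135, 101, 106, 110, 127, 128, 109, 58, 49, 62, 70, 74, 77, 79, 89, 86, 104, 144, 147, 147, 148, 147, 147, 147, 147, 146, 146, 146, 145, 144, 143, 141, 132, 117, 99, 99, 106, 124, 121, 104, 104, 93, 141, 85, 41, 42, 49, 53, 72]
```

```bash
python3 -c "
from h import *
s=manip.get_state();print(s['clock'],np.round(s['qd'],3),s['contact_force'])
print(manip.sign_off())"
```

```text
24.2 [-0.004  0.003  0.    -0.001  0.    -0.001] [-0.77673486  0.12171573  0.7491605 ]
the job is handed in; nothing more can be done
None
```

I put the meter in the tray, display up, and let go. I then wound the wheel clockwise about 231° in one continuous grip, released it, pulled the arm clear and handed the job in at 24.2 s.

**Last checks**
- **Along the slide:** the settled wrist view puts the tray at y = -0.135, the meter at about -0.1345 and the ring at -0.1347. They agree to about 0.5 mm, against a camera calibration of about 2 mm.
- **Wheel against tray:** the travel worked out from the wheel angle, about 0.1815 m, agrees with this.
- **Placing:** a wrist picture just after release showed the meter flat in the tray, clear of the walls.

**What disagreed**
- **Ring position:** the top camera (y ≈ -0.133) and scene camera (y ≈ -0.137) gave slightly different positions.
- **First centring check:** the first wrist reading, taken while the arm was probably still settling, put the tray 9 mm off at y = -0.126. I replaced it with the settled one.
- **Across the slide:** the wrist fit of the ring sits about 6 mm (in x) off the tray's middle line. The top and scene cameras put the ring on either side of that line, and the wheel cannot change it.
- **One check failed:** my last ring and tray fit in the top and scene views stopped with an error, so the final numbers come from the wrist camera alone.

I had used all 12 picture views by then, so the final position was checked by numbers only. I did not re-measure the other things on the bench.

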